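# Put away the pellet and ATR kit at the infrared spectrometer

## Robot

A 7-joint arm with a two-finger parallel gripper is mounted at the origin on the work surface. World frame = base frame: x ahead of the robot, y to its left, z up, the work surface at z = 0. Lengths are in m, angles in rad, forces in N, time in s.
With the tool pointing down it reaches from about 0.425 to 0.875 m from the base axis. Payload 8.4 kg.
Tool frame: the origin (TCP) lies midway between the tips of the shut fingers; the grasp point (between the pads) lies 19 mm behind it; z points along the fingers, y is the line along which they close (so a half turn about z gives the same grasp; the last joint's range is limited). The gripper opens to 87 mm and grips with 3 to 60 N. Pads are 19 mm wide; open, the fingers measure 117 mm over their backs; the gripper's body (75 mm by 190 mm) begins 51 mm behind the grasp point.
Start: joints at [-1.383, 0.333, 0.04, 1.465, -0.013, 1.343, -0.059], TCP at [0.184, 0.623, 0.223] pointing down, gripper open.
Joint ranges: [-2.58, 2.58], [-0.38, 2.09], [-1.3, 1.39], [0.25, 2.4], [-1.5, 4.64], [0.08, 2.09], [-2.65, 2.65]. Speed limits (rad/s): [2.22, 2.22, 2.79, 2.79, 3.14, 3.14, 3.14].

## Interface

Orientations are given as a unit quaternion [w, x, y, z].
In Python, from bench import sensors, viewer, workorder, finder gives the robot as it stands.
- The arm moves only by the tool play_rows, never from a script. Its argument "steps" is a list of rows, each an object with "offset": the shift along the world's x, y, z in units of 80 mm (1.0 is 80 mm), a list of three; "twist": the turn, a rotation vector about the world's x, y, z in units of 90 degrees (1.0 is 90 degrees), a list of three; "claw": the opening, from -1 (shut) to 1 (fully open). In form: [{"offset": [tx, ty, tz], "twist": [wx, wy, wz], "claw": claw}, ...]. A call has 1 to 12 rows; each row is the pose to reach, as a shift and turn from the pose commanded when the call began; what a row does not reach only later rows make up. A row lasts 1/12 s, in which the tool goes at most 41.7 mm and 7.16 degrees, less where a joint would pass 70% of its speed; a pose out of reach is approached as far as the arm can. A call with a number of a shift or a turn outside -1 to 1 is refused whole. A call with a gripper value outside its range is refused whole. The fingers move at their own pace and stop on an object; "grip_force" is the grip in N (left out, the last holds). Time passes only in rows, so rows that repeat a pose let the fingers close. It gives the time, the measured TCP pose, the force, the opening and the grip force at its end, in the units of the state.
- sensors.observe(): the state, without advancing time (a new reading comes with each control period).
- viewer.snapshot(name): name is "scene" or "side" or "wrist"; returns a dict with "color" (400x640x3 uint8, blue, green, red), "vertical_fov" (degrees; the focal length in pixels is half the picture's height over the tangent of half this angle, whatever the lens; pixels are square), "cx", "cy" (the principal point, pixels), "k1" (the pictures are not rectified: a ray, as slopes to the right and down, at radius r is drawn at 1 + k1 r^2 times it, then the intrinsics apply), "R" (3x3) and "t" (3): a world point X has camera coordinates R X + t. Camera axes: x right, y down, z forward; pixel columns grow to the right and rows downward; lengths in m; the calibration is good to about 2 mm. A picture is of the moment at which its call begins. There is no depth.
- workorder.finish_job(): hands the job in; it is judged then, once.
Trained networks look in a picture, given as the dict that the camera call returned (one of the last four; its "shot" number tells which), for a name from the list of things; names that differ only in an ending like _2 or _b are one class to them, and where a whole thing is asked for, a point or a joint stands for the part that bears it (a point fixed in the world has none). Each returns a list of dicts, best first, with "score" (0 to 1); they miss things now and then, are a little off and sometimes report something else, mostly with a low value. They report only what shows in the picture. A call takes as long as a camera call. They do not tell look-alikes from the thing itself.
- finder.recognise(picture, name): "extent" ([left, top, right, bottom] in pixels, round what is visible of it).
The state is a dict: "clock": time; "joint_pos": joint angles; "dq": joint speeds; "joint_efforts": joint torques, N m; "ee_pos": TCP position; "tcp_rot": TCP orientation; "contact_force": force on the tool from outside, world axes, zero at the start; "torque": the same for the moment, N m; "opening": finger opening in m; "grip_force": force on a finger pad.
Only numpy, scipy, OpenCV 4.12 (cv2) and the standard library are available. Lean on these libraries where they do the work, as an engineer would, in place of code of your own. Each camera call takes 0.05 s, during which the arm holds its last target. There are 200 camera calls.

## Task

Clear up the bench after the infrared session: stand the two loose sample vials in the two empty bays of the white vial rack, one to a bay; stand the two steel pellet-die parts, the barrel and the plunger, side by side on the floor of the steel wash tray; and lay the ATR crystal plate flat, crystal up, in the pocket of its foam-lined case. Keep everything the way up it stands now, set the glass vials and the crystal plate down rather than letting them fall, and leave the vial that is already in the rack and the mortar where they are.

Things in the scene. Friction and masses are not known exactly. Their poses are not given: they have to be found in the camera images.
- vial_wide: The wider of the two loose sample vials: upright amber glass cylinder with paper label, 30 mm diameter, 56 mm tall overall, the top 14 mm a black cap of 29 mm diameter; about 45 g. Origin: centre of its underside, z up. Belongs in an empty bay of the rack.
- vial_slim: The slimmer and taller loose sample vial: upright amber glass cylinder with paper label, 22 mm diameter, 66 mm tall overall, the top 13 mm a black cap of 21 mm diameter; about 30 g. Origin: centre of its underside, z up. Belongs in the other empty bay of the rack.
- die_barrel: Barrel of the pellet die: thick bare-steel ring standing on end, 46 mm outside diameter, 40 mm tall, 15 mm bore right through, dark band round it near the bottom; about 0.45 kg. Origin: centre of its underside, z up. Belongs in the wash tray.
- die_plunger: Plunger of the pellet die, bare steel, standing on its head: a round head 32 mm in diameter and 12 mm high below, and on it an upright polished rod 13 mm in diameter up to 62 mm above the surface; about 0.13 kg. Origin: centre of the underside of the head, z up along the rod. Belongs in the wash tray.
- atr_plate: ATR crystal plate: flat round bare-steel disc lying on the bench, 50 mm diameter, 18 mm thick, wide black inset (43 mm) with three steel screws and a small clear crystal in the middle of its top face; about 0.2 kg. Origin: centre of its underside, z up. Belongs in the pocket of the case.
- rack: White plastic vial rack, fixed: open tray 54 (its x) x 154 mm (its y), 25 mm high, walls 4 mm, floor 4 mm thick, split by two cross walls into a row of three bays, each 46 x 46 mm inside. Origin: underside centre. Bay centres at its x = 0, y = -50, 0 and +50 mm; the +50 bay already holds a vial, the others are empty. Turned up to 15 degrees; at the left, middle or right.
- wash_tray: Shallow stainless-steel wash tray, fixed: 100 mm (its x) by 170 mm (its y) outside, walls 22 mm high and 3 mm thick with a rolled rim (24 mm to its top), floor 3 mm thick, empty. Origin: underside centre. Turned up to 15 degrees; at the left, middle or right.
- atr_case: Black clamshell case opened flat, fixed: base 110 x 110 mm, rim 18 mm high, filled with firm grey foam (top 16 mm over the bench) with one round dark-floored pocket, 70 mm across, 6 mm deep (floor 10 mm over the bench). The lid, 13 mm high, lies open on its +x side, to 167 mm. Origin: bench level under the pocket centre. Turned up to 15 degrees; at the left, middle or right.
- vial_filed: Capped amber vial already standing in the rack's +y end bay: 26 mm diameter, 50 mm tall. Origin: centre of its underside. Stays there.
- mortar: White stone mortar standing among the loose things, 80 mm diameter at the rim, rim 36 mm high, with a short pestle leaning in it (top about 56 mm); 0.5 kg. Origin: centre of its underside. Stays where it is.
There are look-alikes about, which are no part of the job. Leave any blue look-alike of the die_barrel alone.

How it is judged:
By the outcome, as a careful person would: the job done as asked, in the order asked, and still so for the second after the job is handed in, with the robot touching nothing.
It also fails if it takes over 131 s, if anything falls off the work surface, if the arm or the gripper's body presses on something with over 40 N, if the wrist force passes 120 N, or if a joint passes its speed limit or range.

## Working session

There is one attempt and no reset: what is moved stays moved. The work goes in short steps, Python scripts to look and compute and a tool call to move; the robot and the scene stay as the last step left them, time stands still between calls to the robot, and variables do not carry over. Pictures are saved under pics/ and viewed, at most 15 in all, crops included, and the job is handed in when it is done.

Besides the shell and the picture viewer there is one more tool, called in YAML: its name, and indented under it one key for each argument. play_rows: Moves the arm, as the interface text tells. Its arguments: {"type":"object","properties":{"steps":{"type":"array","items":{"type":"object","properties":{"offset":{"type":"array","items":{"type":"number"}},"twist":{"type":"array","items":{"type":"number"}},"claw":{"type":"number"}}}},"grip_force":{"type":"number"}},"required":["steps"]}

```bash
mkdir -p pics; cat > h.py <<'E'
import numpy as np, cv2
from bench import sensors, viewer, workorder, finder
NAMES=["vial_wide","vial_slim","die_barrel","die_plunger","atr_plate","rack","wash_tray","atr_case","vial_filed","mortar"]
def f(p): return 200/np.tan(np.radians(p["vertical_fov"])/2)
def ray(p,u,v):
    F=f(p); d=np.array([(u-p["cx"])/F,(v-p["cy"])/F]); s=d.copy()
    for _ in range(20): s=d/(1+p["k1"]*(s@s))
    R=np.array(p["R"]);t=np.array(p["t"])
    return -R.T@t, R.T@np.array([s[0],s[1],1])
def onz(p,u,v,z):
    c,d=ray(p,u,v); return c+d*(z-c[2])/d[2]
def proj(p,X):
    x=np.array(p["R"])@np.array(X)+np.array(p["t"]); s=x[:2]/x[2]; s=s*(1+p["k1"]*(s@s))
    return s*f(p)+[p["cx"],p["cy"]]
def tri(obs):
    A=np.zeros((3,3));b=np.zeros(3)
    for p,u,v in obs:
        c,d=ray(p,u,v); d/=np.linalg.norm(d); M=np.eye(3)-np.outer(d,d); A+=M;b+=M@c
    return np.linalg.solve(A,b)
def snap(n,fn=None):
    p=viewer.snapshot(n)
    if fn: cv2.imwrite(f"pics/{fn}.png",p["color"])
    return p
E
python3 - <<'E'
from h import *
s=sensors.observe(); print(s["clock"],s["ee_pos"],s["tcp_rot"],s["opening"])
for n in ["scene","side","wrist"]:
    p=snap(n,n+"0"); print(n,p["vertical_fov"],p["k1"],-np.array(p["R"]).T@p["t"])
    for k in NAMES:
        print(k,[(round(d["score"],2),np.round(d["extent"]).astype(int).tolist()) for d in finder.recognise(p,k)[:3]])
E
```

```text
0.0 [0.18377479 0.6230001  0.22167826] [-5.09400009e-05  1.42915963e-01  9.89734509e-01 -7.91006649e-04] 0.08714272736584167
scene 44.855838725005036 -0.09058054963455311 [ 1.37544421 -0.32456909  0.6412349 ]
vial_wide [(0.82, [165, 179, 182, 207])]
vial_slim [(0.58, [271, 179, 282, 208])]
die_barrel [(0.73, [316, 178, 333, 197]), (0.7, [310, 159, 330, 176])]
die_plunger [(0.73, [366, 152, 377, 178])]
atr_plate [(0.6, [388, 146, 406, 161])]
rack [(0.78, [304, 221, 377, 260])]
wash_tray [(0.96, [414, 164, 492, 203]), (0.53, [124, 234, 204, 328])]
atr_case [(0.68, [125, 237, 206, 327])]
vial_filed [(0.67, [351, 213, 367, 232])]
mortar [(0.63, [196, 188, 235, 219])]
side 56.1977225730544 0.007249711416712816 [0.30586778 0.95131154 0.55138015]
vial_wide []
vial_slim [(0.58, [342, 181, 346, 205])]
die_barrel [(0.83, [326, 207, 346, 225])]
die_plunger [(0.7, [336, 230, 349, 260])]
atr_plate [(0.98, [355, 280, 378, 299])]
rack []
wash_tray [(0.58, [227, 256, 298, 325])]
atr_case [(0.75, [285, 158, 345, 173])]
vial_filed []
mortar [(0.87, [347, 170, 368, 189])]
wrist 71.93424824260276 -0.03880103902470705 [0.10270604 0.64742995 0.38439573]
vial_wide []
vial_slim []
die_barrel []
die_plunger []
atr_plate []
rack []
wash_tray []
atr_case []
vial_filed []
mortar []
```

View pics/scene0.png

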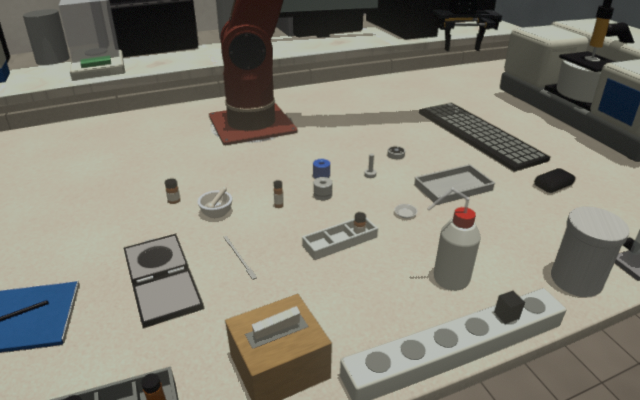

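View pics/side0.png

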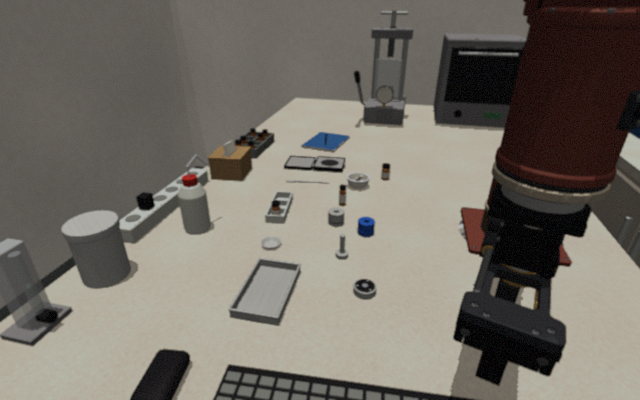

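```bash
python3 - <<'E'
from h import *
p=snap("scene"); q=snap("side"); w=snap("wrist")
print(np.round(np.array(w["R"]),3).tolist(), w["t"],w["cx"],w["cy"])
for k,z in dict(vial_wide=.056,vial_slim=.066,die_barrel=.04,die_plunger=.062,atr_plate=.018,mortar=.036,vial_filed=.05).items():
  for pp in (p,q):
    for d in finder.recognise(pp,k)[:2]:
        e=d["extent"]; print(k,np.round(onz(pp,(e[0]+e[2])/2,(e[1]+e[3])/2,z/2),3))
for k in ["rack","wash_tray","atr_case"]:
  for pp in (p,q):
    for d in finder.recognise(pp,k)[:2]:
        e=d["extent"]; print(k,np.round(onz(pp,(e[0]+e[2])/2,(e[1]+e[3])/2,.015),3))
E
```

```text
[[0.283, 0.959, -0.0], [0.914, -0.27, 0.304], [0.292, -0.086, -0.953]] [-0.64991329 -0.03597019  0.3921632 ] 318.03722095090507 198.16508238201396
vial_wide [ 0.355 -0.277  0.028]
vial_slim [ 0.469 -0.065  0.033]
vial_slim [ 0.465 -0.059  0.033]
die_barrel [0.469 0.05  0.02 ]
die_barrel [0.367 0.088 0.02 ]
die_barrel [0.466 0.051 0.02 ]
die_barrel [0.377 0.081 0.02 ]
die_plunger [0.418 0.202 0.031]
die_plunger [0.646 0.066 0.031]
die_plunger [0.417 0.209 0.031]
atr_plate [0.351 0.322 0.009]
atr_plate [0.345 0.32  0.009]
mortar [ 0.437 -0.201  0.018]
mortar [0.623 0.076 0.018]
mortar [ 0.439 -0.22   0.018]
mortar [ 0.612 -0.299  0.018]
vial_filed [0.64  0.048 0.025]
rack [0.657 0.012 0.015]
rack [ 0.646 -0.346  0.015]
rack [0.643 0.037 0.015]
wash_tray [0.555 0.365 0.015]
wash_tray [0.554 0.387 0.015]
wash_tray [ 0.469 -0.1    0.015]
atr_case [ 0.647 -0.348  0.015]
atr_case [ 0.618 -0.328  0.015]
```

The scene view shows the grey barrel at (323,187) with its blue look-alike at (321,168), vials at (172,190) and (278,193), the plunger at (371,166) and the ATR plate at (397,153). The rack is at (340,236), the tray at (454,183), and the case pocket at (156,257) with its lid towards +x. The side view agrees. Next I'll fly over the bench to survey from the wrist camera.

play_rows:
  steps:
    - {"offset": [0.5,-0.5,0.2],"twist": [0,0,0.06],"claw": 1}
    - {"offset": [1,-1,0.4],"twist": [0,0,0.12],"claw": 1}
    - {"offset": [1,-1,0.4],"twist": [0,0,0.183],"claw": 1}

```text
clock: 3.05
ee_pos: [0.2656, 0.5418, 0.2551]
tcp_rot: [0.0, -0.002, 1.0, -0.0]
contact_force: [1.2, 0.4, 1.3]
opening: 0.0871
grip_force: 0.0
```

play_rows:
  steps:
    - {"offset": [0.4,-0.4,0],"twist": [0,0,0],"claw": 1}
    - {"offset": [0.8,-0.8,0],"twist": [0,0,0],"claw": 1}
    - {"offset": [1,-1,0],"twist": [0,0,0],"claw": 1}

```text
clock: 3.3
ee_pos: [0.3469, 0.4603, 0.2551]
tcp_rot: [0.001, 0.001, 1.0, 0.0]
contact_force: [-0.2, 0.1, 0.5]
opening: 0.087
grip_force: 0.0
```

play_rows:
  steps:
    - {"offset": [0.4,-0.4,0],"twist": [0,0,0],"claw": 1}
    - {"offset": [0.8,-0.8,0],"twist": [0,0,0],"claw": 1}
    - {"offset": [1,-1,0],"twist": [0,0,0],"claw": 1}
    - {"offset": [1,-1,0],"twist": [0,0,0],"claw": 1}

```text
clock: 3.63
ee_pos: [0.4296, 0.377, 0.2551]
tcp_rot: [0.001, 0.005, 1.0, -0.001]
contact_force: [0.2, -0.3, -0.3]
opening: 0.087
grip_force: 0.0
```

```bash
cat > sv.py <<'E'
from h import *
import sys,pickle
tag=sys.argv[1]
s=sensors.observe(); print(s["clock"],s["ee_pos"].round(4) if hasattr(s["ee_pos"],"round") else s["ee_pos"],np.round(s["tcp_rot"],4),np.round(s["contact_force"],1))
p=snap("wrist","w"+tag); R={}
for k in NAMES:
    R[k]=[(round(float(d["score"]),2),[float(x) for x in d["extent"]]) for d in finder.recognise(p,k)[:3]]
    print(k,[(a,np.round(b).astype(int).tolist()) for a,b in R[k]])
pickle.dump((p,R),open(f"{tag}.pkl","wb"))
E
python3 sv.py a
```

```text
3.6333 [0.4296 0.377  0.2551] [ 1.4e-03  4.7e-03  1.0e+00 -8.0e-04] [ 0.2 -0.3 -0.3]
vial_wide [(0.38, [258, 94, 297, 137])]
vial_slim [(0.83, [7, 188, 60, 215])]
die_barrel [(0.73, [83, 180, 128, 213])]
die_plunger [(0.81, [183, 156, 216, 176])]
atr_plate [(0.65, [258, 93, 296, 133])]
rack []
wash_tray [(0.95, [256, 212, 370, 274])]
atr_case []
vial_filed []
mortar []
```

play_rows:
  steps:
    - {"offset": [0.2,-0.4,0],"twist": [0,0,0],"claw": 1}
    - {"offset": [0.2,-0.8,0],"twist": [0,0,0],"claw": 1}
    - {"offset": [0.2,-1,0],"twist": [0,0,0],"claw": 1}

```text
clock: 4.43
ee_pos: [0.4409, 0.2998, 0.2545]
tcp_rot: [0.0, 0.001, 1.0, -0.001]
contact_force: [-0.1, -0.6, -0.4]
opening: 0.0869
grip_force: 0.0
```

play_rows:
  steps:
    - {"offset": [0.2,-0.4,0],"twist": [0,0,0],"claw": 1}
    - {"offset": [0.2,-0.8,0],"twist": [0,0,0],"claw": 1}
    - {"offset": [0.2,-1,0],"twist": [0,0,0],"claw": 1}
    - {"offset": [0.2,-1,0],"twist": [0,0,0],"claw": 1}
    - {"offset": [0.2,-1,0],"twist": [0,0,0],"claw": 1}

```text
clock: 4.85
ee_pos: [0.4558, 0.2235, 0.2549]
tcp_rot: [0.0, 0.0, 1.0, 0.001]
contact_force: [-0.5, 1.1, -1.4]
opening: 0.0868
grip_force: 0.0
```

```bash
python3 sv.py b
```

```text
4.85 [0.4558 0.2235 0.2549] [2.e-04 2.e-04 1.e+00 6.e-04] [-0.5  1.1 -1.4]
vial_wide []
vial_slim [(0.56, [101, 173, 147, 195])]
die_barrel [(0.62, [183, 162, 219, 197]), (0.57, [198, 101, 239, 129])]
die_plunger [(0.91, [298, 134, 314, 157]), (0.38, [183, 161, 221, 196])]
atr_plate [(0.76, [367, 75, 409, 114])]
rack [(0.76, [186, 259, 213, 274])]
wash_tray [(0.97, [353, 197, 471, 260]), (0.3, [185, 162, 221, 196])]
atr_case []
vial_filed []
mortar [(0.63, [4, 134, 64, 189]), (0.43, [296, 135, 316, 160])]
```

play_rows:
  steps:
    - {"offset": [0,-0.4,0],"twist": [0,0,0],"claw": 1}
    - {"offset": [0,-0.8,0],"twist": [0,0,0],"claw": 1}
    - {"offset": [0,-1,0],"twist": [0,0,0],"claw": 1}

```text
clock: 5.65
ee_pos: [0.4561, 0.1399, 0.2546]
tcp_rot: [0.0, 0.001, 1.0, -0.0]
contact_force: [0.8, 0.3, -0.1]
opening: 0.087
grip_force: 0.0
```

play_rows:
  steps:
    - {"offset": [0,-0.4,0],"twist": [0,0,0],"claw": 1}
    - {"offset": [0,-0.8,0],"twist": [0,0,0],"claw": 1}
    - {"offset": [0,-1,0],"twist": [0,0,0],"claw": 1}
    - {"offset": [0,-1,0],"twist": [0,0,0],"claw": 1}
    - {"offset": [0,-1,0],"twist": [0,0,0],"claw": 1}

```text
clock: 6.07
ee_pos: [0.456, 0.0629, 0.2548]
tcp_rot: [0.0, 0.001, 1.0, 0.0]
contact_force: [0.3, 1.3, -0.3]
opening: 0.0869
grip_force: 0.0
```

```bash
python3 sv.py c
```

```text
6.0667 [0.456  0.0629 0.2548] [2.e-04 7.e-04 1.e+00 4.e-04] [ 0.3  1.3 -0.3]
vial_wide [(0.81, [33, 90, 92, 115])]
vial_slim [(0.74, [218, 170, 247, 198]), (0.25, [295, 157, 326, 197])]
die_barrel [(0.87, [316, 101, 353, 133]), (0.73, [296, 159, 325, 195])]
die_plunger [(0.95, [398, 134, 431, 155])]
atr_plate [(0.56, [480, 76, 520, 115])]
rack [(0.58, [247, 255, 338, 301])]
wash_tray [(0.69, [449, 196, 570, 249])]
atr_case [(0.79, [27, 203, 109, 267])]
vial_filed [(0.42, [317, 265, 326, 275])]
mortar []
```

play_rows:
  steps:
    - {"offset": [0,-0.4,0],"twist": [0,0,0],"claw": 1}
    - {"offset": [0,-0.8,0],"twist": [0,0,0],"claw": 1}
    - {"offset": [0,-1,0],"twist": [0,0,0],"claw": 1}

```text
clock: 6.87
ee_pos: [0.4557, -0.02, 0.2547]
tcp_rot: [0.0, 0.001, 1.0, -0.0]
contact_force: [1.7, 0.3, -0.1]
opening: 0.0868
grip_force: 0.0
```

play_rows:
  steps:
    - {"offset": [0,-0.4,0],"twist": [0,0,0],"claw": 1}
    - {"offset": [0,-0.8,0],"twist": [0,0,0],"claw": 1}
    - {"offset": [0,-1,0],"twist": [0,0,0],"claw": 1}
    - {"offset": [0,-1,0],"twist": [0,0,0],"claw": 1}
    - {"offset": [0,-1,0],"twist": [0,0,0],"claw": 1}

```text
clock: 7.28
ee_pos: [0.4558, -0.0971, 0.2546]
tcp_rot: [0.0, 0.001, 1.0, 0.0]
contact_force: [0.7, 0.7, 0.1]
opening: 0.087
grip_force: 0.0
```

```bash
python3 sv.py d; python3 -c "
import cv2
cv2.imwrite('pics/bd.png',cv2.vconcat([cv2.resize(cv2.imread(f'pics/w{k}.png')[:300],None,fx=1,fy=1) for k in 'bd']))"
```

```text
7.2833 [ 0.4558 -0.0971  0.2546] [0.e+00 7.e-04 1.e+00 1.e-04] [0.7 0.7 0.1]
vial_wide [(0.85, [153, 88, 197, 112])]
vial_slim [(0.61, [336, 170, 356, 193])]
die_barrel [(0.92, [402, 161, 438, 198]), (0.7, [428, 101, 471, 131])]
die_plunger [(0.84, [504, 136, 548, 155])]
atr_plate [(0.8, [581, 80, 624, 117])]
rack [(0.93, [337, 257, 435, 304])]
wash_tray [(0.59, [539, 198, 640, 258])]
atr_case [(0.68, [122, 204, 204, 270])]
vial_filed [(0.19, [151, 87, 195, 112])]
mortar [(0.76, [215, 132, 273, 189])]
```

View pics/bd.png

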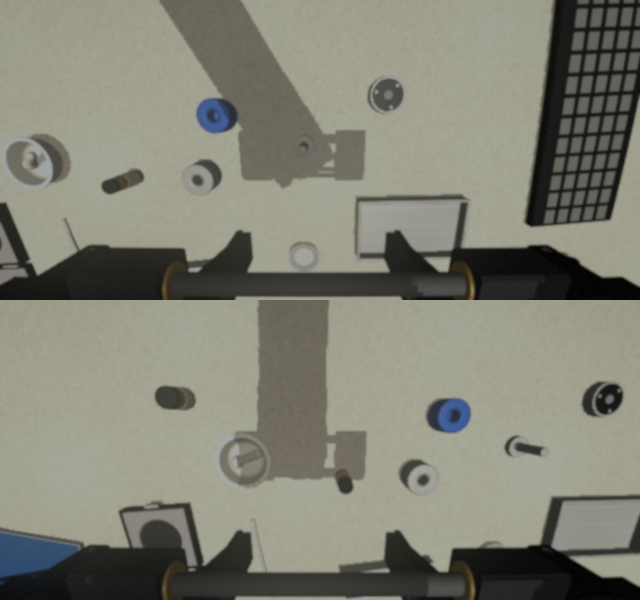

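Wrist shots show all the loose things clearly: in shot d the wide vial is at (175,398−300), the slim vial at (345,182), the mortar at (243,160), the grey barrel at (422,179), the blue one at (452,115) and the plunger at (525,147). The fingers hide part of the rack. Now I'll fit cylinders to the boxes across views.

```bash
cat > fit.py <<'E'
from h import *
import pickle,sys
from scipy.optimize import least_squares
th=np.linspace(0,2*np.pi,36,endpoint=False); C=np.c_[np.cos(th),np.sin(th)]
def cyl(*parts): return np.vstack([np.c_[C*d/2,np.full(36,z)] for d,z in parts])
def box(x0,x1,y0,y1,h): return np.array([[x,y,z] for x in(x0,x1) for y in(y0,y1) for z in(0,h)])
M=dict(vial_wide=cyl((.03,0),(.03,.042),(.029,.056)),vial_slim=cyl((.022,0),(.022,.053),(.021,.066)),
 die_barrel=cyl((.046,0),(.046,.04)),die_plunger=cyl((.032,0),(.032,.012),(.013,.062)),atr_plate=cyl((.05,0),(.05,.018)),
 mortar=cyl((.08,.036),(.05,0)),wash_tray=box(-.05,.05,-.085,.085,.024),rack=box(-.027,.027,-.077,.077,.025),
 atr_case=np.vstack([box(-.055,.055,-.055,.055,.018),box(.055,.167,-.055,.055,.013)]),vial_filed=cyl((.026,0),(.026,.05)))
def bb(p,X):
    q=np.array([proj(p,x) for x in X]); return np.r_[q.min(0),q.max(0)]
def pose(m,v,yaw):
    c,s=np.cos(yaw),np.sin(yaw); return m@np.array([[c,-s,0],[s,c,0],[0,0,1]]).T+v
def fit(k,obs,x0,yaw=False,z=True):
    def r(v):
        X=pose(M[k],[v[0],v[1],v[2] if z else 0],v[3] if yaw else 0)
        return np.concatenate([bb(p,X)-e for p,e in obs]+[[0 if z else v[2],0 if yaw else v[3]]])
    s=least_squares(r,list(x0)+[0,0],loss="soft_l1",x_scale=[.01,.01,.01,.1]); return s.x, np.abs(s.fun[:-2]).reshape(-1,4).mean(1).round(1)
E
cat > loc.py <<'E'
from fit import *
P={t:pickle.load(open(t+".pkl","rb")) for t in "abcd"}
sc=snap("scene");sd=snap("side")
X0=dict(vial_wide=(.355,-.277),vial_slim=(.467,-.062),die_barrel=(.467,.05),die_plunger=(.418,.205),atr_plate=(.348,.321),mortar=(.438,-.21),wash_tray=(.555,.376),rack=(.65,.02),atr_case=(.635,-.338))
for k,x0 in X0.items():
    obs=[]
    L=[(P[t][0],P[t][1][k]) for t in P]+[(p,[(d["score"],d["extent"]) for d in finder.recognise(p,k)]) for p in (sc,sd)]
    for i,(p,l) in enumerate(L):
        for s_,e in l:
            c=onz(p,(e[0]+e[2])/2,(e[1]+e[3])/2,.02)[:2]
            if np.hypot(*(c-x0))<.05 and e[0]>3 and e[2]<636 and not(k in("rack","atr_case") and i<4): obs.append((p,np.array(e)));break
    big=k in("wash_tray","rack","atr_case")
    v,r=fit(k,obs,x0,yaw=big,z=not big); print(k,len(obs),v.round(4),r)
E
python3 loc.py
```

```text
vial_wide 4 [ 0.3565 -0.2888 -0.0015  0.    ] [1.3 0.8 0.8 2.1]
vial_slim 5 [ 4.692e-01 -5.830e-02  3.000e-04  0.000e+00] [0.4 1.2 0.9 1.2 1. ]
die_barrel 6 [ 4.666e-01  5.130e-02 -3.000e-04  0.000e+00] [1.6 1.8 1.6 1.6 1.7 2.1]
die_plunger 6 [ 0.4206  0.2031 -0.0027  0.    ] [1.  1.6 1.1 1.2 1.2 0.6]
atr_plate 6 [ 0.3499  0.3198 -0.0014  0.    ] [1.1 0.9 1.1 0.4 0.7 0.4]
mortar 4 [ 4.380e-01 -1.996e-01  2.000e-04  0.000e+00] [0.9 0.3 0.8 1.4]
wash_tray 5 [ 0.5524  0.3701  0.     -0.006 ] [0.8 0.6 3.1 1.  1.1]
rack 2 [0.6456 0.0173 0.     0.136 ] [2.3 0.7]
atr_case 2 [ 0.5676 -0.3551  0.      0.0568] [0.4 0.8]
```

play_rows:
  steps:
    - {"offset": [0.4,0.2,0],"twist": [0,0,0],"claw": 1}
    - {"offset": [0.8,0.2,0],"twist": [0,0,0],"claw": 1}
    - {"offset": [1,0.2,0],"twist": [0,0,0],"claw": 1}

```text
clock: 9.08
ee_pos: [0.5386, -0.0788, 0.2544]
tcp_rot: [0.001, -0.002, 1.0, -0.0]
contact_force: [-1.2, 0.4, -1.5]
opening: 0.0869
grip_force: 0.0
```

play_rows:
  steps:
    - {"offset": [0.4,0,0],"twist": [0,0,0],"claw": 1}
    - {"offset": [0.8,0,0],"twist": [0,0,0],"claw": 1}
    - {"offset": [1,0,0],"twist": [0,0,0],"claw": 1}
    - {"offset": [1,0,0],"twist": [0,0,0],"claw": 1}
    - {"offset": [1,0,0],"twist": [0,0,0],"claw": 1}
    - {"offset": [1,0,0],"twist": [0,0,0],"claw": 1}

```text
clock: 9.58
ee_pos: [0.6153, -0.081, 0.2543]
tcp_rot: [-0.0, -0.0, 1.0, -0.0]
contact_force: [0.0, -0.8, 0.1]
opening: 0.0872
grip_force: 0.0
```

```bash
python3 sv.py e; cat > ov.py <<'E'
from fit import *
# draw fitted boxes: python ov.py shot name x y yaw ...
p,_=pickle.load(open(sys.argv[1]+".pkl","rb")); im=cv2.resize(p["color"],None,fx=1.25,fy=1.25)
a=sys.argv[2:]
def ln(pts,m,c):
    q=np.array([proj(p,x) for x in pose(np.array(pts),m[0],m[1])])*1.25
    cv2.polylines(im,[q.astype(int)],True,c,1,cv2.LINE_AA)
for i in range(0,len(a),4):
    m=([float(a[i+1]),float(a[i+2]),0],float(a[i+3])); k=a[i]
    R=lambda x0,x1,y0,y1,z:[[x0,y0,z],[x1,y0,z],[x1,y1,z],[x0,y1,z]]
    if k=="rack":
        ln(R(-.027,.027,-.077,.077,.025),m,(0,0,255))
        for y in(-.05,0,.05): ln(R(-.023,.023,y-.023,y+.023,.025),m,(0,255,0))
    if k=="wash_tray": ln(R(-.05,.05,-.085,.085,.024),m,(0,0,255)); ln(R(-.047,.047,-.082,.082,.003),m,(0,255,0))
    if k=="atr_case":
        ln(R(-.055,.055,-.055,.055,.018),m,(0,0,255)); ln(np.c_[C*.035,np.full(36,.016)],m,(0,255,0))
cv2.imwrite("pics/"+sys.argv[1]+"_ov.png",im)
E
python3 ov.py e rack .6456 .0173 .136 atr_case .5676 -.3551 .0568
```

```text
9.5833 [ 0.6153 -0.081   0.2543] [-4.e-04 -0.e+00  1.e+00 -2.e-04] [ 0.  -0.8  0.1]
vial_wide []
vial_slim [(0.81, [324, 46, 345, 73])]
die_barrel [(0.74, [430, 2, 460, 9])]
die_plunger [(0.89, [515, 12, 566, 44]), (0.16, [327, 45, 346, 73])]
atr_plate []
rack [(0.89, [331, 165, 440, 214]), (0.62, [513, 10, 565, 41])]
wash_tray [(0.74, [553, 93, 638, 164])]
atr_case [(0.82, [85, 97, 198, 248])]
vial_filed [(0.71, [405, 176, 435, 200])]
mortar [(0.57, [186, 0, 254, 66])]
```

View pics/e_ov.png

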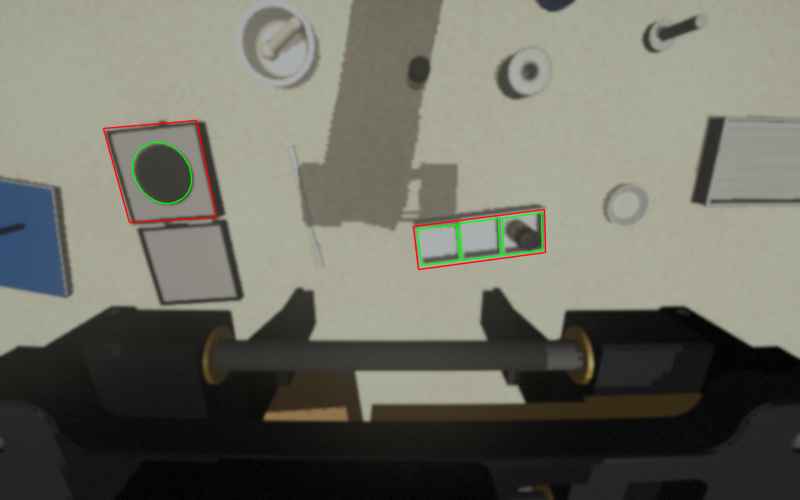

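Overlay confirms the fits: rack outline at (415–545, 208–268) and case pocket at (162,172) both match the picture. I'll go for the slim vial, turning so the fingers close along the rack's x.

play_rows:
  steps:
    - {"offset": [-0.3,0.08,0],"twist": [0,0,-0.07],"claw": 1}
    - {"offset": [-0.6,0.16,0],"twist": [0,0,-0.14],"claw": 1}
    - {"offset": [-0.9,0.28,0],"twist": [0,0,-0.21],"claw": 1}
    - {"offset": [-1,0.28,0],"twist": [0,0,-0.28],"claw": 1}
    - {"offset": [-1,0.28,0],"twist": [0,0,-0.35],"claw": 1}
    - {"offset": [-1,0.28,0],"twist": [0,0,-0.42],"claw": 1}

```text
clock: 10.63
ee_pos: [0.5354, -0.0578, 0.2549]
tcp_rot: [0.0, 0.326, 0.945, 0.001]
contact_force: [0.4, -0.2, 0.5]
opening: 0.087
grip_force: 0.0
```

play_rows:
  steps:
    - {"offset": [-0.3,0,-0.3],"twist": [0,0,-0.07],"claw": 1}
    - {"offset": [-0.6,0,-0.6],"twist": [0,0,-0.14],"claw": 1}
    - {"offset": [-0.83,0,-0.8],"twist": [0,0,-0.21],"claw": 1}
    - {"offset": [-0.83,0,-0.8],"twist": [0,0,-0.28],"claw": 1}
    - {"offset": [-0.83,0,-0.8],"twist": [0,0,-0.35],"claw": 1}
    - {"offset": [-0.83,0,-0.8],"twist": [0,0,-0.42],"claw": 1}
    - {"offset": [-0.83,0,-0.8],"twist": [0,0,-0.491],"claw": 1}
    - {"offset": [-0.83,0,-0.8],"twist": [0,0,-0.491],"claw": 1}
    - {"offset": [-0.83,0,-0.8],"twist": [0,0,-0.491],"claw": 1}

```text
clock: 11.38
ee_pos: [0.4695, -0.0583, 0.1906]
tcp_rot: [0.0, 0.655, 0.756, 0.0]
contact_force: [0.4, 0.3, 0.3]
opening: 0.087
grip_force: 0.0
```

```bash
python3 - <<'E'
from fit import *
s=sensors.observe();print(s["ee_pos"],np.round(s["tcp_rot"],3),np.round(s["joint_pos"],2))
p=snap("wrist","wf"); obs=[]
for k in["vial_slim"]: print(finder.recognise(p,k))
print("proj slim top,bottom",proj(p,[.469,-.058,.066]),proj(p,[.469,-.058,0]))
pe,R=pickle.load(open("e.pkl","rb")); sc=snap("scene");sd=snap("side")
for k,x0 in dict(rack=(.6456,.0173),atr_case=(.5676,-.3551)).items():
    o=[(pe,np.array(R[k][0][1]))]+[(q,np.array(finder.recognise(q,k)[0]["extent"])) for q in(sc,sd) if finder.recognise(q,k)]
    print(k,fit(k,o,x0,True,False),fit(k,o[:1],x0,True,False))
E
```

```text
[ 0.46948816 -0.05826504  0.19061483] [0.    0.655 0.756 0.   ] [-0.7  -0.05  0.72  1.95  0.03  1.22  0.15]
[{'extent': [307.9, 173.6, 327.1, 204.2], 'score': 0.9}]
proj slim top,bottom [318.10360635 191.62005148] [318.08351627 177.45195406]
rack (array([0.6444349 , 0.01855517, 0.        , 0.11230094]), array([ 1.1, 54.7,  0.7])) (array([ 0.64598573,  0.01911532,  0.        , -0.1121632 ]), array([0.1]))
atr_case (array([ 5.70178511e-01, -3.51685269e-01,  6.30289771e-23,  8.26520465e-02]), array([0.9, 1.2, 1. ])) (array([ 0.57168029, -0.35157092,  0.        ,  0.08841865]), array([0.8]))
```

play_rows:
  steps:
    - {"offset": [0,0,-0.4],"twist": [0,0,0],"claw": 1}
    - {"offset": [0,0,-0.8],"twist": [0,0,0],"claw": 1}
    - {"offset": [0,0,-1],"twist": [0,0,0],"claw": 1}

```text
clock: 12.23
ee_pos: [0.4681, -0.0581, 0.1079]
tcp_rot: [-0.001, 0.656, 0.755, -0.001]
contact_force: [-0.2, 0.0, 0.1]
opening: 0.0871
grip_force: 0.0
```

play_rows:
  steps:
    - {"offset": [0,0,-0.4],"twist": [0,0,0],"claw": 1}
    - {"offset": [0,0,-0.75],"twist": [0,0,0],"claw": 1}
    - {"offset": [0,0,-1],"twist": [0,0,0],"claw": 1}
    - {"offset": [0,0,-1],"twist": [0,0,0],"claw": 1}

```text
clock: 12.57
ee_pos: [0.4667, -0.0582, 0.0272]
tcp_rot: [-0.002, 0.656, 0.755, -0.003]
contact_force: [-1.4, -0.2, -0.8]
opening: 0.0873
grip_force: 0.0
```

play_rows:
  steps:
    - {"offset": [0,0,0],"twist": [0,0,0],"claw": 0.0}
    - {"offset": [0,0,0],"twist": [0,0,0],"claw": -0.3}
    - {"offset": [0,0,0],"twist": [0,0,0],"claw": -0.4}
    - {"offset": [0,0,0],"twist": [0,0,0],"claw": -1}
    - {"offset": [0,0,0],"twist": [0,0,0],"claw": -1}
    - {"offset": [0,0,0],"twist": [0,0,0],"claw": -1}
    - {"offset": [0,0,0],"twist": [0,0,0],"claw": -1}
    - {"offset": [0,0,0],"twist": [0,0,0],"claw": -1}
  grip_force: 12

```text
clock: 13.23
ee_pos: [0.4695, -0.0581, 0.0307]
tcp_rot: [0.0, 0.656, 0.755, 0.0]
contact_force: [0.4, -0.4, 0.4]
opening: 0.0416
grip_force: 0.0
```

play_rows:
  steps:
    - {"offset": [0,0,0],"twist": [0,0,0],"claw": -1}
    - {"offset": [0,0,0],"twist": [0,0,0],"claw": -1}
    - {"offset": [0,0,0],"twist": [0,0,0],"claw": -1}
    - {"offset": [0,0,0],"twist": [0,0,0],"claw": -1}
    - {"offset": [0,0,0],"twist": [0,0,0],"claw": -1}
    - {"offset": [0,0,0],"twist": [0,0,0],"claw": -1}
    - {"offset": [0,0,0],"twist": [0,0,0],"claw": -1}

```text
clock: 13.82
ee_pos: [0.4694, -0.0582, 0.0305]
tcp_rot: [-0.0, 0.656, 0.755, -0.0]
contact_force: [0.2, 0.4, -0.5]
opening: 0.0215
grip_force: 11.9
```

play_rows:
  steps:
    - {"offset": [0,0,0.15],"twist": [0,0,0],"claw": -1}
    - {"offset": [0,0,0.5],"twist": [0,0,0],"claw": -1}
    - {"offset": [0,0,0.9],"twist": [0,0,0],"claw": -1}
    - {"offset": [0,0,1],"twist": [0,0,0],"claw": -1}

```text
clock: 14.15
ee_pos: [0.4714, -0.0587, 0.1143]
tcp_rot: [0.002, 0.656, 0.755, 0.002]
contact_force: [1.0, -1.1, -0.3]
opening: 0.0211
grip_force: 11.9
```

play_rows:
  steps:
    - {"offset": [0.3,0.1,0],"twist": [0,0,0],"claw": -1}
    - {"offset": [0.6,0.3,0],"twist": [0,0,0],"claw": -1}
    - {"offset": [1,0.5,0],"twist": [0,0,0],"claw": -1}

```text
clock: 14.4
ee_pos: [0.5498, -0.0177, 0.1109]
tcp_rot: [-0.0, 0.656, 0.755, 0.001]
contact_force: [-0.2, -0.4, 0.3]
opening: 0.0216
grip_force: 11.9
```

play_rows:
  steps:
    - {"offset": [0.3,0.12,0],"twist": [0,0,0],"claw": -1}
    - {"offset": [0.7,0.3,0],"twist": [0,0,0],"claw": -1}
    - {"offset": [0.9,0.4,0],"twist": [0,0,0],"claw": -1}
    - {"offset": [1,0.45,0],"twist": [0,0,0],"claw": -1}
    - {"offset": [1,0.45,0],"twist": [0,0,0],"claw": -1}

```text
clock: 14.82
ee_pos: [0.6303, 0.0188, 0.1097]
tcp_rot: [0.0, 0.655, 0.755, -0.001]
contact_force: [0.2, 0.3, -0.3]
opening: 0.0216
grip_force: 11.9
```

```bash
python3 sv.py g; python3 ov.py g rack .645 .018 .125
```

```text
14.8167 [0.6303 0.0188 0.1097] [ 1.000e-04  6.552e-01  7.555e-01 -5.000e-04] [ 0.2  0.3 -0.3]
vial_wide [(0.67, [301, 219, 336, 272])]
vial_slim [(0.6, [303, 219, 338, 272])]
die_barrel [(0.78, [108, 118, 179, 174]), (0.62, [5, 69, 89, 121])]
die_plunger []
atr_plate []
rack [(0.87, [301, 122, 368, 254])]
wash_tray [(0.59, [303, 217, 339, 272])]
atr_case []
vial_filed [(0.88, [325, 140, 353, 180])]
mortar [(0.46, [133, 325, 161, 331])]
```

View pics/g_ov.png

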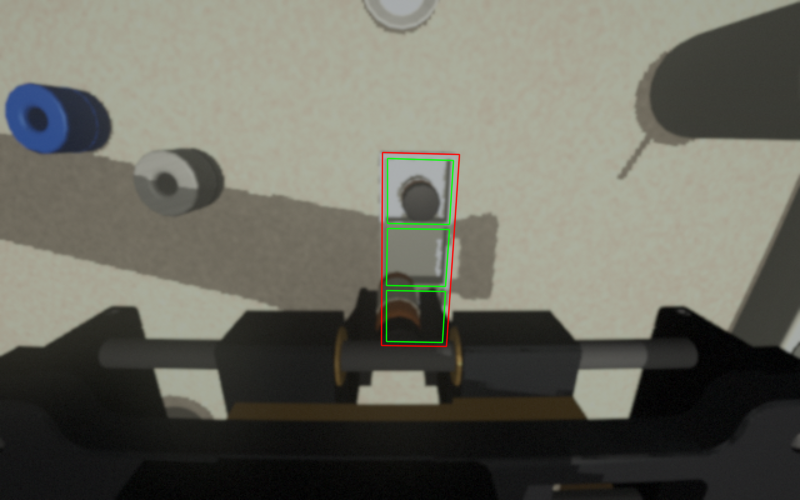

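The picture shows the slim vial held at (400,300) and the rack outline aligned with the overlay; the empty middle bay is at (418,257). I'll move over the middle bay and lower.

play_rows:
  steps:
    - {"offset": [0.18,-0.01,0],"twist": [0,0,0],"claw": -1}
    - {"offset": [0.18,-0.01,0],"twist": [0,0,0],"claw": -1}
    - {"offset": [0.18,-0.01,-0.2],"twist": [0,0,0],"claw": -1}
    - {"offset": [0.18,-0.01,-0.5],"twist": [0,0,0],"claw": -1}
    - {"offset": [0.18,-0.01,-0.7],"twist": [0,0,0],"claw": -1}
    - {"offset": [0.18,-0.01,-0.82],"twist": [0,0,0],"claw": -1}
    - {"offset": [0.18,-0.01,-0.88],"twist": [0,0,0],"claw": -1}
    - {"offset": [0.18,-0.01,-0.88],"twist": [0,0,0],"claw": -1}

```text
clock: 16.03
ee_pos: [0.6433, 0.0169, 0.0395]
tcp_rot: [-0.0, 0.656, 0.755, -0.001]
contact_force: [0.4, -0.3, 0.8]
opening: 0.0214
grip_force: 11.9
```

play_rows:
  steps:
    - {"offset": [0,0,-0.02],"twist": [0,0,0],"claw": -1}
    - {"offset": [0,0,-0.035],"twist": [0,0,0],"claw": -1}
    - {"offset": [0,0,-0.05],"twist": [0,0,0],"claw": -1}
    - {"offset": [0,0,-0.05],"twist": [0,0,0],"claw": -1}
    - {"offset": [0,0,-0.05],"twist": [0,0,0],"claw": -1}

```text
clock: 16.45
ee_pos: [0.6441, 0.0171, 0.0365]
tcp_rot: [0.0, 0.656, 0.755, 0.0]
contact_force: [-0.4, 0.0, -0.5]
opening: 0.0217
grip_force: 11.9
```

play_rows:
  steps:
    - {"offset": [0,0,-0.01],"twist": [0,0,0],"claw": -1}
    - {"offset": [0,0,-0.02],"twist": [0,0,0],"claw": -1}
    - {"offset": [0,0,-0.025],"twist": [0,0,0],"claw": -1}
    - {"offset": [0,0,-0.025],"twist": [0,0,0],"claw": -1}
    - {"offset": [0,0,-0.025],"twist": [0,0,0],"claw": -1}

```text
clock: 16.87
ee_pos: [0.6441, 0.017, 0.0345]
tcp_rot: [0.0, 0.656, 0.755, 0.0]
contact_force: [-0.8, 0.1, 4.6]
opening: 0.0213
grip_force: 12.0
```

play_rows:
  steps:
    - {"offset": [0,0,0],"twist": [0,0,0],"claw": -0.3}
    - {"offset": [0,0,0],"twist": [0,0,0],"claw": -0.1}
    - {"offset": [0,0,0],"twist": [0,0,0],"claw": 0}
    - {"offset": [0,0,0],"twist": [0,0,0],"claw": 0}
    - {"offset": [0,0,0],"twist": [0,0,0],"claw": 0}
    - {"offset": [0,0,0.2],"twist": [0,0,0],"claw": 0}
    - {"offset": [0,0,0.6],"twist": [0,0,0],"claw": 0}
    - {"offset": [0,0,1],"twist": [0,0,0],"claw": 0}
    - {"offset": [0,0,1],"twist": [0,0,0],"claw": 0}

```text
clock: 17.62
ee_pos: [0.6472, 0.0165, 0.1204]
tcp_rot: [0.003, 0.656, 0.755, 0.003]
contact_force: [1.0, 0.5, -0.1]
opening: 0.0441
grip_force: 0.0
```

play_rows:
  steps:
    - {"offset": [-0.2,-0.2,0.2],"twist": [0,0,0],"claw": 1}
    - {"offset": [-0.5,-0.5,0.6],"twist": [0,0,0],"claw": 1}
    - {"offset": [-0.9,-0.95,0.8],"twist": [0,0,0],"claw": 1}
    - {"offset": [-0.9,-0.95,0.8],"twist": [0,0,0],"claw": 1}

```text
clock: 17.95
ee_pos: [0.5701, -0.0643, 0.1807]
tcp_rot: [0.001, 0.658, 0.753, 0.001]
contact_force: [1.0, -1.7, 1.1]
opening: 0.0622
grip_force: 0.0
```

```bash
python3 sv.py h2; python3 ov.py h2 rack .645 .018 .125
```

```text
17.95 [ 0.5701 -0.0643  0.1807] [1.100e-03 6.577e-01 7.533e-01 7.000e-04] [ 1.  -1.7  1.1]
vial_wide [(0.45, [210, 41, 261, 92])]
vial_slim [(0.89, [381, 113, 412, 140])]
die_barrel [(0.92, [125, 3, 184, 49]), (0.69, [210, 42, 260, 93]), (0.17, [382, 59, 418, 93])]
die_plunger []
atr_plate []
rack [(0.71, [361, 44, 424, 189])]
wash_tray []
atr_case []
vial_filed [(0.76, [382, 59, 420, 92])]
mortar [(0.55, [201, 245, 235, 268])]
```

play_rows:
  steps:
    - {"offset": [-0.4,-0.4,0],"twist": [0,0,0],"claw": 1}
    - {"offset": [-0.7,-0.75,0],"twist": [0,0,0],"claw": 1}
    - {"offset": [-0.9,-0.95,0],"twist": [0,0,0],"claw": 1}

```text
clock: 18.75
ee_pos: [0.4974, -0.1384, 0.1777]
tcp_rot: [-0.0, 0.657, 0.754, -0.001]
contact_force: [0.2, -1.8, -0.0]
opening: 0.0872
grip_force: 0.0
```

play_rows:
  steps:
    - {"offset": [-0.3,-0.3,0],"twist": [0,0,0],"claw": 1}
    - {"offset": [-0.6,-0.65,0],"twist": [0,0,0],"claw": 1}
    - {"offset": [-0.9,-0.95,0],"twist": [0,0,0],"claw": 1}

```text
clock: 19.0
ee_pos: [0.4268, -0.2123, 0.178]
tcp_rot: [0.0, 0.656, 0.755, -0.0]
contact_force: [-0.5, -1.3, 0.8]
opening: 0.0873
grip_force: 0.0
```

play_rows:
  steps:
    - {"offset": [-0.3,-0.3,0],"twist": [0,0,0],"claw": 1}
    - {"offset": [-0.6,-0.65,0],"twist": [0,0,0],"claw": 1}
    - {"offset": [-0.9,-0.97,0],"twist": [0,0,0],"claw": 1}
    - {"offset": [-0.9,-0.97,0],"twist": [0,0,0],"claw": 1}
    - {"offset": [-0.9,-0.97,0],"twist": [0,0,0],"claw": 1}

```text
clock: 19.42
ee_pos: [0.3549, -0.2898, 0.1783]
tcp_rot: [0.0, 0.657, 0.754, 0.001]
contact_force: [0.3, 0.4, 0.2]
opening: 0.0871
grip_force: 0.0
```

```bash
python3 sv.py i | egrep "^[0-9]|vial"; python3 - <<'E'
from fit import *
s=sensors.observe();print(s["joint_pos"].round(2) if hasattr(s["joint_pos"],"round") else s["joint_pos"])
P={t:pickle.load(open(t+".pkl","rb")) for t in["c","d","h2","i"]}
o=[(p,np.array(R["vial_wide"][0][1])) for t,(p,R) in P.items() if R["vial_wide"] and np.hypot(*(onz(p,(R["vial_wide"][0][1][0]+R["vial_wide"][0][1][2])/2,(R["vial_wide"][0][1][1]+R["vial_wide"][0][1][3])/2,.028)[:2]-[.356,-.285]))<.05]
print(len(o),fit("vial_wide",o,(.356,-.288)),fit("vial_wide",o[-1:],(.356,-.288),z=False))
E
```

```text
19.4167 [ 0.3549 -0.2898  0.1783] [1.000e-04 6.572e-01 7.537e-01 7.000e-04] [0.3 0.4 0.2]
vial_wide [(0.78, [304, 170, 332, 204])]
vial_slim []
vial_filed []
[-0.43 -0.13  0.97  2.01  0.11  1.21  0.64]
3 (array([ 0.3558483 , -0.29060602, -0.00348788,  0.        ]), array([1.4, 1.1, 1.3])) (array([ 0.35429801, -0.29005688,  0.        ,  0.        ]), array([1.]))
```

View pics/h2_ov.png

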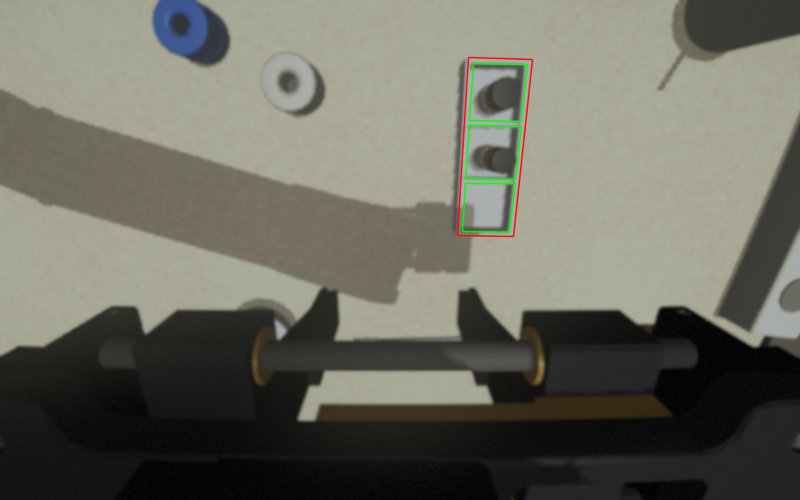

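The slim vial stands in the middle bay at (490,158) beside the filed one. Now I'll take the wide vial.

play_rows:
  steps:
    - {"offset": [0,0,-0.4],"twist": [0,0,0],"claw": 1}
    - {"offset": [0,0,-0.8],"twist": [0,0,0],"claw": 1}
    - {"offset": [0,0,-1],"twist": [0,0,0],"claw": 1}

```text
clock: 20.22
ee_pos: [0.3549, -0.2878, 0.0957]
tcp_rot: [-0.001, 0.656, 0.755, -0.0]
contact_force: [-0.0, 0.8, -0.3]
opening: 0.087
grip_force: 0.0
```

play_rows:
  steps:
    - {"offset": [0,0,-0.4],"twist": [0,0,0],"claw": 1}
    - {"offset": [0,0,-0.7],"twist": [0,0,0],"claw": 1}
    - {"offset": [0,0,-0.87],"twist": [0,0,0],"claw": 1}
    - {"offset": [0,0,-0.87],"twist": [0,0,0],"claw": 1}
    - {"offset": [0,0,-0.87],"twist": [0,0,0],"claw": 0}
    - {"offset": [0,0,-0.87],"twist": [0,0,0],"claw": -1}
    - {"offset": [0,0,-0.87],"twist": [0,0,0],"claw": -1}
    - {"offset": [0,0,-0.87],"twist": [0,0,0],"claw": -1}
    - {"offset": [0,0,-0.87],"twist": [0,0,0],"claw": -1}
    - {"offset": [0,0,-0.87],"twist": [0,0,0],"claw": -1}
    - {"offset": [0,0,-0.87],"twist": [0,0,0],"claw": -1}
    - {"offset": [0,0,-0.87],"twist": [0,0,0],"claw": -1}

```text
clock: 21.22
ee_pos: [0.356, -0.2885, 0.0287]
tcp_rot: [0.0, 0.656, 0.755, 0.0]
contact_force: [0.4, -0.5, -0.6]
opening: 0.0419
grip_force: 0.0
```

play_rows:
  steps:
    - {"offset": [0,0,0],"twist": [0,0,0],"claw": -1}
    - {"offset": [0,0,0],"twist": [0,0,0],"claw": -1}
    - {"offset": [0,0,0],"twist": [0,0,0],"claw": -1}
    - {"offset": [0,0,0],"twist": [0,0,0],"claw": -1}
    - {"offset": [0,0,0],"twist": [0,0,0],"claw": -1}

```text
clock: 21.63
ee_pos: [0.3558, -0.2886, 0.0285]
tcp_rot: [-0.0, 0.656, 0.755, -0.0]
contact_force: [0.9, -0.4, 0.9]
opening: 0.0297
grip_force: 11.9
```

play_rows:
  steps:
    - {"offset": [0,0,0.15],"twist": [0,0,0],"claw": -1}
    - {"offset": [0,0,0.5],"twist": [0,0,0],"claw": -1}
    - {"offset": [0,0,0.9],"twist": [0,0,0],"claw": -1}
    - {"offset": [0,0,1],"twist": [0,0,0],"claw": -1}

```text
clock: 21.97
ee_pos: [0.3568, -0.2904, 0.1118]
tcp_rot: [0.002, 0.656, 0.754, 0.001]
contact_force: [1.1, -0.0, 0.1]
opening: 0.0295
grip_force: 11.9
```

play_rows:
  steps:
    - {"offset": [0.2,0.2,0.2],"twist": [0,0,0],"claw": -1}
    - {"offset": [0.55,0.5,0.2],"twist": [0,0,0],"claw": -1}
    - {"offset": [0.92,0.8,0.2],"twist": [0,0,0],"claw": -1}

```text
clock: 22.22
ee_pos: [0.4307, -0.2241, 0.1259]
tcp_rot: [0.001, 0.657, 0.754, 0.002]
contact_force: [0.2, -0.2, -0.5]
opening: 0.0293
grip_force: 11.9
```

play_rows:
  steps:
    - {"offset": [0.3,0.25,0],"twist": [0,0,0],"claw": -1}
    - {"offset": [0.6,0.55,0],"twist": [0,0,0],"claw": -1}
    - {"offset": [0.92,0.8,0],"twist": [0,0,0],"claw": -1}

```text
clock: 22.47
ee_pos: [0.504, -0.1587, 0.1243]
tcp_rot: [-0.0, 0.656, 0.755, 0.0]
contact_force: [-0.3, -1.3, 0.3]
opening: 0.0293
grip_force: 11.9
```

play_rows:
  steps:
    - {"offset": [0.3,0.25,0],"twist": [0,0,0],"claw": -1}
    - {"offset": [0.6,0.55,0],"twist": [0,0,0],"claw": -1}
    - {"offset": [0.92,0.8,0],"twist": [0,0,0],"claw": -1}

```text
clock: 22.72
ee_pos: [0.5775, -0.0946, 0.124]
tcp_rot: [-0.0, 0.655, 0.755, -0.0]
contact_force: [0.1, -0.2, 0.2]
opening: 0.0292
grip_force: 11.9
```

play_rows:
  steps:
    - {"offset": [0.3,0.25,0],"twist": [0,0,0],"claw": -1}
    - {"offset": [0.6,0.55,0],"twist": [0,0,0],"claw": -1}
    - {"offset": [0.85,0.76,0],"twist": [0,0,0],"claw": -1}
    - {"offset": [0.92,0.8,0],"twist": [0,0,0],"claw": -1}
    - {"offset": [0.92,0.8,0],"twist": [0,0,0],"claw": -1}
    - {"offset": [0.92,0.8,0],"twist": [0,0,0],"claw": -1}

```text
clock: 23.22
ee_pos: [0.6496, -0.0336, 0.1241]
tcp_rot: [-0.0, 0.656, 0.755, -0.001]
contact_force: [-0.2, -1.5, -0.6]
opening: 0.0295
grip_force: 11.9
```

play_rows:
  steps:
    - {"offset": [0.02,0.025,-0.2],"twist": [0,0,0],"claw": -1}
    - {"offset": [0.02,0.025,-0.6],"twist": [0,0,0],"claw": -1}
    - {"offset": [0.02,0.025,-0.85],"twist": [0,0,0],"claw": -1}
    - {"offset": [0.02,0.025,-1],"twist": [0,0,0],"claw": -1}
    - {"offset": [0.02,0.025,-1],"twist": [0,0,0],"claw": -1}

```text
clock: 23.63
ee_pos: [0.6494, -0.0318, 0.0423]
tcp_rot: [-0.001, 0.656, 0.754, -0.002]
contact_force: [0.2, 0.4, -0.3]
opening: 0.0297
grip_force: 11.9
```

play_rows:
  steps:
    - {"offset": [0,0,-0.05],"twist": [0,0,0],"claw": -1}
    - {"offset": [0,0,-0.09],"twist": [0,0,0],"claw": -1}
    - {"offset": [0,0,-0.11],"twist": [0,0,0],"claw": -1}
    - {"offset": [0,0,-0.125],"twist": [0,0,0],"claw": -1}
    - {"offset": [0,0,-0.135],"twist": [0,0,0],"claw": -1}
    - {"offset": [0,0,-0.135],"twist": [0,0,0],"claw": -1}
    - {"offset": [0,0,-0.135],"twist": [0,0,0],"claw": -1}

```text
clock: 24.22
ee_pos: [0.652, -0.0306, 0.034]
tcp_rot: [0.0, 0.656, 0.755, 0.0]
contact_force: [-0.2, 0.2, -0.5]
opening: 0.0295
grip_force: 11.9
```

play_rows:
  steps:
    - {"offset": [0,0,-0.01],"twist": [0,0,0],"claw": -1}
    - {"offset": [0,0,-0.02],"twist": [0,0,0],"claw": -1}
    - {"offset": [0,0,-0.025],"twist": [0,0,0],"claw": -1}
    - {"offset": [0,0,-0.025],"twist": [0,0,0],"claw": -1}
    - {"offset": [0,0,-0.025],"twist": [0,0,0],"claw": -1}

```text
clock: 24.63
ee_pos: [0.6521, -0.0307, 0.0325]
tcp_rot: [0.0, 0.656, 0.755, 0.0]
contact_force: [-2.6, 0.3, 5.6]
opening: 0.0294
grip_force: 12.0
```

play_rows:
  steps:
    - {"offset": [0,0,0],"twist": [0,0,0],"claw": 0}
    - {"offset": [0,0,0],"twist": [0,0,0],"claw": 0.2}
    - {"offset": [0,0,0],"twist": [0,0,0],"claw": 0.2}
    - {"offset": [0,0,0],"twist": [0,0,0],"claw": 0.2}
    - {"offset": [0,0,0],"twist": [0,0,0],"claw": 0.2}
    - {"offset": [0,0,0.2],"twist": [0,0,0],"claw": 0.2}
    - {"offset": [0,0,0.6],"twist": [0,0,0],"claw": 0.2}
    - {"offset": [0,0,1],"twist": [0,0,0],"claw": 0.2}
    - {"offset": [0,0,1],"twist": [0,0,0],"claw": 0.2}

```text
clock: 25.38
ee_pos: [0.655, -0.0316, 0.1179]
tcp_rot: [0.003, 0.656, 0.755, 0.003]
contact_force: [1.3, -1.0, 0.2]
opening: 0.0525
grip_force: 0.0
```

play_rows:
  steps:
    - {"offset": [-0.3,0.1,0.2],"twist": [0,0,0.07],"claw": 1}
    - {"offset": [-0.6,0.25,0.4],"twist": [0,0,0.14],"claw": 1}
    - {"offset": [-0.9,0.4,0.6],"twist": [0,0,0.21],"claw": 1}
    - {"offset": [-1,0.45,0.6],"twist": [0,0,0.28],"claw": 1}
    - {"offset": [-1,0.45,0.6],"twist": [0,0,0.35],"claw": 1}
    - {"offset": [-1,0.45,0.6],"twist": [0,0,0.42],"claw": 1}

```text
clock: 25.88
ee_pos: [0.5716, 0.0064, 0.1602]
tcp_rot: [0.0, 0.373, 0.928, 0.001]
contact_force: [0.2, 0.1, -0.2]
opening: 0.0825
grip_force: 0.0
```

play_rows:
  steps:
    - {"offset": [-0.3,0.1,0],"twist": [0,0,0.07],"claw": 1}
    - {"offset": [-0.6,0.25,0],"twist": [0,0,0.14],"claw": 1}
    - {"offset": [-0.9,0.4,0],"twist": [0,0,0.21],"claw": 1}
    - {"offset": [-1,0.45,0],"twist": [0,0,0.28],"claw": 1}
    - {"offset": [-1,0.45,0],"twist": [0,0,0.35],"claw": 1}
    - {"offset": [-1,0.45,0],"twist": [0,0,0.42],"claw": 1}

```text
clock: 26.38
ee_pos: [0.4913, 0.0421, 0.1599]
tcp_rot: [0.0, 0.052, 0.999, 0.001]
contact_force: [0.5, -0.8, 0.5]
opening: 0.0872
grip_force: 0.0
```

play_rows:
  steps:
    - {"offset": [-0.3,0.12,0],"twist": [0,0,0.07],"claw": 1}
    - {"offset": [-0.3,0.12,0],"twist": [0,0,0.07],"claw": 1}
    - {"offset": [-0.3,0.12,0],"twist": [0,0,0.07],"claw": 1}
    - {"offset": [-0.3,0.12,0],"twist": [0,0,0.07],"claw": 1}

```text
clock: 26.72
ee_pos: [0.4683, 0.051, 0.16]
tcp_rot: [0.0, 0.001, 1.0, 0.0]
contact_force: [0.3, 0.1, -0.1]
opening: 0.0868
grip_force: 0.0
```

```bash
python3 sv.py j; cat > ref.py <<'E'
from fit import *
# refine one thing with the shots given: python ref.py name x y shots
k=sys.argv[1];x0=(float(sys.argv[2]),float(sys.argv[3]));o=[]
for t in sys.argv[4:]:
    p,R=pickle.load(open(t+".pkl","rb"))
    for s,e in R[k]:
        c=onz(p,(e[0]+e[2])/2,(e[1]+e[3])/2,.02)[:2]
        if np.hypot(*(c-x0))<.04: o.append((p,np.array(e)));break
b=k in("wash_tray","rack","atr_case")
print(k,len(o),[np.round(a,4).tolist() for a in fit(k,o,x0,yaw=b,z=not b)],"last",fit(k,o[-1:],x0,yaw=b,z=False)[0].round(4))
E
python3 ref.py die_barrel .4666 .0513 j; python3 ref.py wash_tray .5524 .37 a b c; python3 ov.py b wash_tray .5524 .3701 0
```

```text
26.7167 [0.4683 0.051  0.16  ] [4.0e-04 1.3e-03 1.0e+00 3.0e-04] [ 0.3  0.1 -0.1]
vial_wide [(0.82, [242, 307, 270, 336])]
vial_slim [(0.97, [280, 303, 302, 337]), (0.2, [47, 131, 131, 201])]
die_barrel [(0.94, [296, 162, 340, 212]), (0.92, [328, 82, 374, 128])]
die_plunger [(0.9, [438, 131, 482, 162])]
atr_plate [(0.81, [537, 52, 592, 105])]
rack [(0.97, [231, 297, 354, 335])]
wash_tray [(0.55, [494, 208, 640, 278])]
atr_case [(0.77, [2, 218, 66, 283])]
vial_filed [(0.57, [320, 296, 341, 323])]
mortar [(0.76, [49, 131, 130, 201])]
die_barrel 1 [[0.4639, 0.0515, 0.0074, 0.0], [0.0]] last [0.466  0.0515 0.     0.    ]
wash_tray 3 [[0.5522, 0.3697, 0.0, -0.0057], [0.8, 0.6, 3.1]] last [ 0.5507  0.3701 -0.     -0.0015]
```

View pics/wj.png

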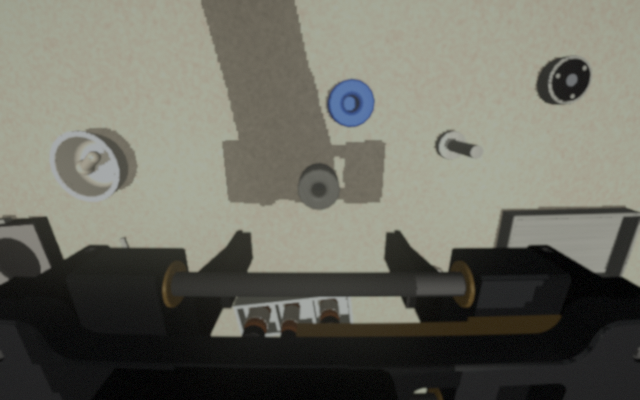

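View pics/b_ov.png

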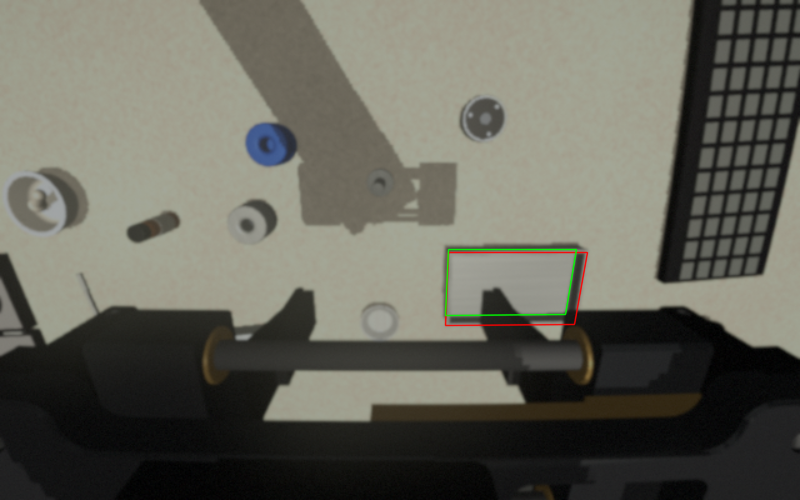

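Both vials stand in the rack at (257,320) and (291,318). The grey barrel is at (319,187) straight below the tool, with the blue one at (351,103). The tray overlay fits with yaw near 0. Taking the barrel.

play_rows:
  steps:
    - {"offset": [-0.02,0,-0.4],"twist": [0,0,0],"claw": 1}
    - {"offset": [-0.02,0,-0.8],"twist": [0,0,0],"claw": 1}
    - {"offset": [-0.02,0,-1],"twist": [0,0,0],"claw": 1}

```text
clock: 27.52
ee_pos: [0.4648, 0.0508, 0.0771]
tcp_rot: [-0.001, 0.0, 1.0, -0.0]
contact_force: [-1.4, -0.6, 0.1]
opening: 0.0871
grip_force: 0.0
```

play_rows:
  steps:
    - {"offset": [0,0,-0.4],"twist": [0,0,0],"claw": 1}
    - {"offset": [0,0,-0.7],"twist": [0,0,0],"claw": 1}
    - {"offset": [0,0,-0.86],"twist": [0,0,0],"claw": 1}
    - {"offset": [0,0,-0.86],"twist": [0,0,0],"claw": 1}
    - {"offset": [0,0,-0.86],"twist": [0,0,0],"claw": 0.3}
    - {"offset": [0,0,-0.86],"twist": [0,0,0],"claw": -1}
    - {"offset": [0,0,-0.86],"twist": [0,0,0],"claw": -1}
    - {"offset": [0,0,-0.86],"twist": [0,0,0],"claw": -1}
    - {"offset": [0,0,-0.86],"twist": [0,0,0],"claw": -1}
    - {"offset": [0,0,-0.86],"twist": [0,0,0],"claw": -1}
    - {"offset": [0,0,-0.86],"twist": [0,0,0],"claw": -1}
    - {"offset": [0,0,-0.86],"twist": [0,0,0],"claw": -1}
  grip_force: 40

```text
clock: 28.52
ee_pos: [0.4664, 0.0512, 0.0111]
tcp_rot: [0.0, 0.0, 1.0, 0.0]
contact_force: [-0.9, -1.0, 2.8]
opening: 0.0425
grip_force: 40.0
```

play_rows:
  steps:
    - {"offset": [0,0,0],"twist": [0,0,0],"claw": -1}
    - {"offset": [0,0,0],"twist": [0,0,0],"claw": -1}

```text
clock: 28.68
ee_pos: [0.4664, 0.0512, 0.0111]
tcp_rot: [0.0, 0.0, 1.0, 0.0]
contact_force: [-1.1, 0.9, 2.9]
opening: 0.0425
grip_force: 40.0
```

play_rows:
  steps:
    - {"offset": [0,0,0.15],"twist": [0,0,0],"claw": -1}
    - {"offset": [0,0,0.5],"twist": [0,0,0],"claw": -1}
    - {"offset": [0,0,0.9],"twist": [0,0,0],"claw": -1}
    - {"offset": [0,0,1],"twist": [0,0,0],"claw": -1}

```text
clock: 29.02
ee_pos: [0.4678, 0.0508, 0.094]
tcp_rot: [0.002, 0.001, 1.0, 0.0]
contact_force: [2.2, 0.9, -5.4]
opening: 0.0425
grip_force: 40.0
```

play_rows:
  steps:
    - {"offset": [0.1,0.3,0],"twist": [0,0,0],"claw": -1}
    - {"offset": [0.2,0.6,0],"twist": [0,0,0],"claw": -1}
    - {"offset": [0.3,0.9,0],"twist": [0,0,0],"claw": -1}
    - {"offset": [0.3,0.9,0],"twist": [0,0,0],"claw": -1}

```text
clock: 29.35
ee_pos: [0.4906, 0.1284, 0.09]
tcp_rot: [0.0, -0.002, 1.0, 0.001]
contact_force: [-0.6, 1.8, -5.2]
opening: 0.0424
grip_force: 40.0
```

```bash
python3 sv.py k; python3 ref.py wash_tray .5524 .37 k; python3 ov.py k wash_tray .5505 .370 0
```

```text
29.35 [0.4906 0.1284 0.09  ] [ 1.0e-04 -2.4e-03  1.0e+00  6.0e-04] [-0.6  1.8 -5.2]
vial_wide []
vial_slim []
die_barrel [(0.86, [227, 37, 295, 101]), (0.63, [280, 206, 355, 297]), (0.61, [516, 5, 591, 77])]
die_plunger [(0.58, [384, 111, 436, 146])]
atr_plate [(0.79, [516, 5, 589, 77])]
rack [(0.81, [140, 306, 287, 333])]
wash_tray [(0.69, [469, 213, 638, 313])]
atr_case []
vial_filed []
mortar []
wash_tray 1 [[0.5518, 0.3732, -0.0, 0.004], [7.4]] last [ 0.5518  0.3732 -0.      0.004 ]
```

View pics/k_ov.png

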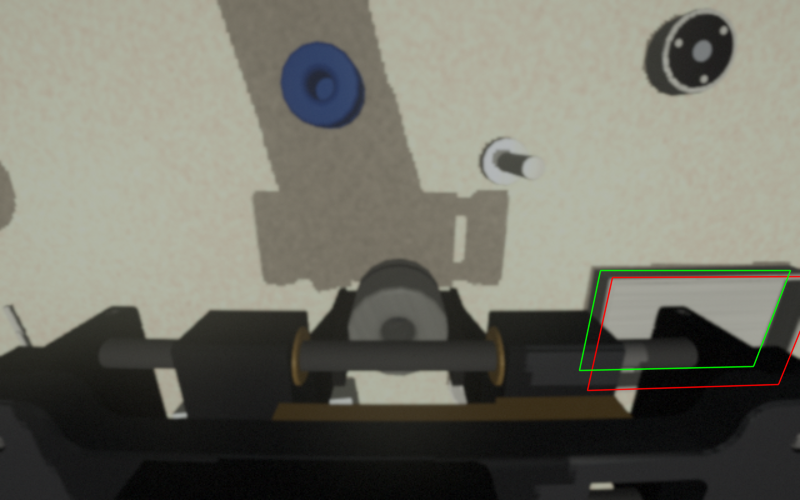

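play_rows:
  steps:
    - {"offset": [0.1,0.3,0.2],"twist": [0,0,0],"claw": -1}
    - {"offset": [0.2,0.6,0.4],"twist": [0,0,0],"claw": -1}
    - {"offset": [0.37,0.9,0.5],"twist": [0,0,0],"claw": -1}
    - {"offset": [0.37,1,0.5],"twist": [0,0,0],"claw": -1}

```text
clock: 30.23
ee_pos: [0.5224, 0.2078, 0.1332]
tcp_rot: [0.002, -0.001, 1.0, 0.002]
contact_force: [-0.2, 1.8, -5.2]
opening: 0.0428
grip_force: 40.0
```

play_rows:
  steps:
    - {"offset": [0.1,0.3,0],"twist": [0,0,0],"claw": -1}
    - {"offset": [0.2,0.6,0],"twist": [0,0,0],"claw": -1}
    - {"offset": [0.37,0.9,0],"twist": [0,0,0],"claw": -1}
    - {"offset": [0.37,1,0],"twist": [0,0,0],"claw": -1}

```text
clock: 30.57
ee_pos: [0.5504, 0.2874, 0.1306]
tcp_rot: [0.001, -0.001, 1.0, 0.001]
contact_force: [-1.0, 0.4, -4.8]
opening: 0.0428
grip_force: 40.0
```

play_rows:
  steps:
    - {"offset": [0,0.3,0],"twist": [0,0,0],"claw": -1}
    - {"offset": [0,0.6,0],"twist": [0,0,0],"claw": -1}
    - {"offset": [0,0.63,0],"twist": [0,0,0],"claw": -1}
    - {"offset": [0,0.63,0],"twist": [0,0,0],"claw": -1}
    - {"offset": [0,0.63,0],"twist": [0,0,0],"claw": -1}

```text
clock: 30.98
ee_pos: [0.5493, 0.3327, 0.1305]
tcp_rot: [-0.0, 0.0, 1.0, -0.001]
contact_force: [0.2, -1.0, -5.4]
opening: 0.0422
grip_force: 40.0
```

```bash
python3 sv.py l|egrep "^[0-9]|tray"; python3 ov.py l wash_tray .549 .369 0
```

```text
30.9833 [0.5493 0.3327 0.1305] [-2.e-04  4.e-04  1.e+00 -6.e-04] [ 0.2 -1.  -5.4]
wash_tray [(0.89, [268, 146, 446, 244])]
```

View pics/l_ov.png

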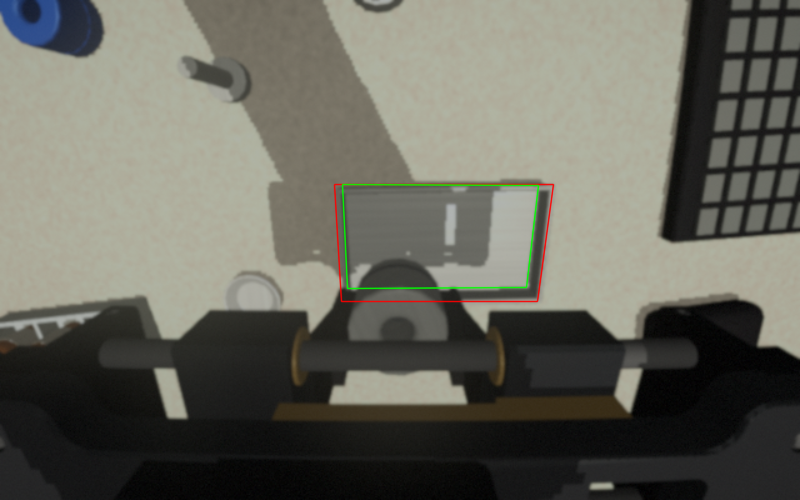

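The overlay matches the tray (rim (335–552, 184–300)) and the barrel is over its left half. Lowering.

play_rows:
  steps:
    - {"offset": [0,0.075,-0.2],"twist": [0,0,0],"claw": -1}
    - {"offset": [0,0.075,-0.5],"twist": [0,0,0],"claw": -1}
    - {"offset": [0,0.075,-0.8],"twist": [0,0,0],"claw": -1}
    - {"offset": [0,0.075,-1],"twist": [0,0,0],"claw": -1}
    - {"offset": [0,0.075,-1],"twist": [0,0,0],"claw": -1}

```text
clock: 31.95
ee_pos: [0.5471, 0.3382, 0.0471]
tcp_rot: [-0.002, 0.0, 1.0, -0.002]
contact_force: [-1.0, -0.9, -5.9]
opening: 0.0423
grip_force: 40.0
```

play_rows:
  steps:
    - {"offset": [0,0,-0.15],"twist": [0,0,0],"claw": -1}
    - {"offset": [0,0,-0.3],"twist": [0,0,0],"claw": -1}
    - {"offset": [0,0,-0.38],"twist": [0,0,0],"claw": -1}
    - {"offset": [0,0,-0.42],"twist": [0,0,0],"claw": -1}
    - {"offset": [0,0,-0.43],"twist": [0,0,0],"claw": -1}
    - {"offset": [0,0,-0.43],"twist": [0,0,0],"claw": -1}
    - {"offset": [0,0,-0.43],"twist": [0,0,0],"claw": -1}

```text
clock: 32.53
ee_pos: [0.5499, 0.3396, 0.0171]
tcp_rot: [0.0, 0.0, 1.0, 0.0]
contact_force: [-0.9, -0.5, -5.5]
opening: 0.0428
grip_force: 40.0
```

play_rows:
  steps:
    - {"offset": [0,0,-0.01],"twist": [0,0,0],"claw": -1}
    - {"offset": [0,0,-0.02],"twist": [0,0,0],"claw": -1}
    - {"offset": [0,0,-0.03],"twist": [0,0,0],"claw": -1}
    - {"offset": [0,0,-0.035],"twist": [0,0,0],"claw": -1}
    - {"offset": [0,0,-0.035],"twist": [0,0,0],"claw": -1}
    - {"offset": [0,0,-0.035],"twist": [0,0,0],"claw": -1}

```text
clock: 33.03
ee_pos: [0.5496, 0.3396, 0.0142]
tcp_rot: [0.0, 0.0, 1.0, 0.0]
contact_force: [-1.7, -0.8, 2.3]
opening: 0.0427
grip_force: 40.0
```

play_rows:
  steps:
    - {"offset": [0,0,0],"twist": [0,0,0],"claw": 0.25}
    - {"offset": [0,0,0],"twist": [0,0,0],"claw": 0.25}
    - {"offset": [0,0,0],"twist": [0,0,0],"claw": 0.25}
    - {"offset": [0,0,0],"twist": [0,0,0],"claw": 0.25}
    - {"offset": [0,0,0],"twist": [0,0,0],"claw": 0.25}
    - {"offset": [0,0,0.2],"twist": [0,0,0],"claw": 0.25}
    - {"offset": [0,0,0.6],"twist": [0,0,0],"claw": 0.25}
    - {"offset": [0,0,1],"twist": [0,0,0],"claw": 0.25}
    - {"offset": [0,0,1],"twist": [0,0,0],"claw": 0.25}

```text
clock: 33.78
ee_pos: [0.5528, 0.3409, 0.1002]
tcp_rot: [0.004, 0.001, 1.0, 0.003]
contact_force: [1.6, -0.0, 0.7]
opening: 0.0546
grip_force: 0.0
```

play_rows:
  steps:
    - {"offset": [-0.3,-0.3,0.3],"twist": [0,0,0],"claw": 0}
    - {"offset": [-0.6,-0.6,0.7],"twist": [0,0,0],"claw": 0}
    - {"offset": [-0.8,-0.85,0.9],"twist": [0,0,0],"claw": 0}

```text
clock: 34.03
ee_pos: [0.4849, 0.2709, 0.1667]
tcp_rot: [0.0, 0.0, 1.0, -0.0]
contact_force: [0.7, 0.5, 1.6]
opening: 0.0457
grip_force: 0.0
```

play_rows:
  steps:
    - {"offset": [-0.3,-0.3,0],"twist": [0,0,0],"claw": 0}
    - {"offset": [-0.6,-0.6,0],"twist": [0,0,0],"claw": 0}
    - {"offset": [-0.8,-0.85,0],"twist": [0,0,0],"claw": 0}
    - {"offset": [-0.8,-0.85,0],"twist": [0,0,0],"claw": 0}
    - {"offset": [-0.8,-0.85,0],"twist": [0,0,0],"claw": 0}

```text
clock: 34.45
ee_pos: [0.4211, 0.203, 0.1662]
tcp_rot: [0.0, 0.001, 1.0, 0.001]
contact_force: [0.5, 0.1, -0.6]
opening: 0.0437
grip_force: 0.0
```

```bash
python3 sv.py m; python3 ref.py die_plunger .4206 .2031 m;python3 ref.py die_plunger .4206 .2031 a b c d m; python3 ref.py die_barrel .5495 .339 m
```

```text
34.45 [0.4211 0.203  0.1662] [2.0e-04 8.0e-04 1.0e+00 1.2e-03] [ 0.5  0.1 -0.6]
vial_wide []
vial_slim []
die_barrel [(0.78, [184, 130, 238, 169])]
die_plunger [(0.81, [306, 171, 331, 202])]
atr_plate [(0.59, [396, 99, 444, 146])]
rack [(0.7, [133, 317, 149, 338])]
wash_tray [(0.77, [378, 239, 519, 312])]
atr_case []
vial_filed []
mortar [(0.91, [0, 176, 29, 235])]
die_plunger 1 [[0.4285, 0.2041, -0.0296, 0.0], [0.0]] last [0.42  0.204 0.    0.   ]
die_plunger 5 [[0.4208, 0.2033, -0.0033, 0.0], [1.2, 1.6, 1.2, 1.1, 1.2]] last [0.42  0.204 0.    0.   ]
die_barrel 0 [[0.5495, 0.339, 0.0, 0.0], []] last [0.5495 0.339  0.     0.    ]
```

View pics/wm.png

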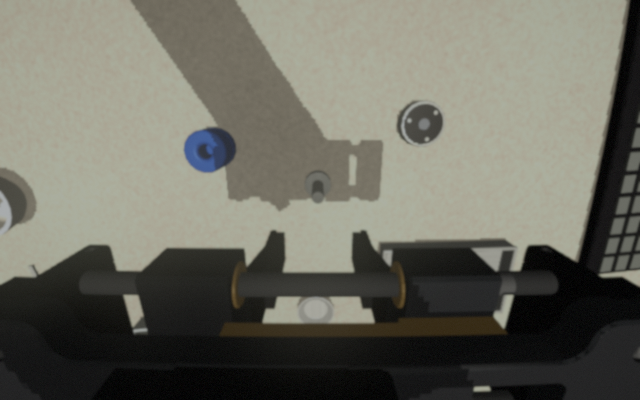

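The plunger stands at (318,186), centred under the tool; ATR plate at (420,122). Grasping the rod.

play_rows:
  steps:
    - {"offset": [0,0,-0.4],"twist": [0,0,0],"claw": 0}
    - {"offset": [0,0,-0.8],"twist": [0,0,0],"claw": 0}
    - {"offset": [0,0,-1],"twist": [0,0,0],"claw": 0}

```text
clock: 35.25
ee_pos: [0.4203, 0.2027, 0.083]
tcp_rot: [-0.001, 0.0, 1.0, -0.001]
contact_force: [-0.5, -0.4, -0.7]
opening: 0.0438
grip_force: 0.0
```

play_rows:
  steps:
    - {"offset": [0,0,-0.3],"twist": [0,0,0],"claw": 0}
    - {"offset": [0,0,-0.6],"twist": [0,0,0],"claw": 0}
    - {"offset": [0,0,-0.77],"twist": [0,0,0],"claw": 0}
    - {"offset": [0,0,-0.77],"twist": [0,0,0],"claw": 0}
    - {"offset": [0,0,-0.77],"twist": [0,0,0],"claw": -1}
    - {"offset": [0,0,-0.77],"twist": [0,0,0],"claw": -1}
    - {"offset": [0,0,-0.77],"twist": [0,0,0],"claw": -1}
    - {"offset": [0,0,-0.77],"twist": [0,0,0],"claw": -1}
    - {"offset": [0,0,-0.77],"twist": [0,0,0],"claw": -1}
    - {"offset": [0,0,-0.77],"twist": [0,0,0],"claw": -1}
    - {"offset": [0,0,-0.77],"twist": [0,0,0],"claw": -1}
    - {"offset": [0,0,-0.77],"twist": [0,0,0],"claw": -1}
  grip_force: 30

```text
clock: 36.25
ee_pos: [0.4217, 0.2036, 0.0245]
tcp_rot: [0.0, 0.0, 1.0, 0.0]
contact_force: [-1.0, -1.2, 4.0]
opening: 0.0113
grip_force: 30.0
```

play_rows:
  steps:
    - {"offset": [0,0,0.15],"twist": [0,0,0],"claw": -1}
    - {"offset": [0,0,0.5],"twist": [0,0,0],"claw": -1}
    - {"offset": [0,0,0.9],"twist": [0,0,0],"claw": -1}
    - {"offset": [0,0,1],"twist": [0,0,0],"claw": -1}

```text
clock: 36.58
ee_pos: [0.4232, 0.2041, 0.1078]
tcp_rot: [0.002, 0.001, 1.0, 0.001]
contact_force: [1.0, 0.3, -0.9]
opening: 0.0114
grip_force: 30.0
```

play_rows:
  steps:
    - {"offset": [0.2,0.3,0.1],"twist": [0,0,0],"claw": -1}
    - {"offset": [0.4,0.6,0.2],"twist": [0,0,0],"claw": -1}
    - {"offset": [0.53,0.84,0.3],"twist": [0,0,0],"claw": -1}

```text
clock: 36.83
ee_pos: [0.4645, 0.2724, 0.1284]
tcp_rot: [0.0, 0.0, 1.0, 0.001]
contact_force: [0.4, 0.9, -1.0]
opening: 0.0113
grip_force: 30.0
```

play_rows:
  steps:
    - {"offset": [0.2,0.3,0],"twist": [0,0,0],"claw": -1}
    - {"offset": [0.4,0.6,0],"twist": [0,0,0],"claw": -1}
    - {"offset": [0.53,0.84,0],"twist": [0,0,0],"claw": -1}

```text
clock: 37.08
ee_pos: [0.5069, 0.3398, 0.1273]
tcp_rot: [-0.0, -0.0, 1.0, 0.0]
contact_force: [-0.6, 0.9, -0.7]
opening: 0.011
grip_force: 30.0
```

play_rows:
  steps:
    - {"offset": [0.2,0.3,0],"twist": [0,0,0],"claw": -1}
    - {"offset": [0.4,0.6,0],"twist": [0,0,0],"claw": -1}
    - {"offset": [0.53,0.84,0],"twist": [0,0,0],"claw": -1}
    - {"offset": [0.53,0.84,0],"twist": [0,0,0],"claw": -1}
    - {"offset": [0.53,0.84,0],"twist": [0,0,0],"claw": -1}

```text
clock: 37.5
ee_pos: [0.5483, 0.4057, 0.1265]
tcp_rot: [-0.001, -0.0, 1.0, -0.001]
contact_force: [-0.2, -0.6, -1.3]
opening: 0.0109
grip_force: 30.0
```

```bash
python3 sv.py n; python3 ov.py n wash_tray .549 .369 0
```

```text
37.5 [0.5483 0.4057 0.1265] [-6.e-04 -2.e-04  1.e+00 -8.e-04] [-0.2 -0.6 -1.3]
vial_wide []
vial_slim [(0.65, [0, 258, 9, 274])]
die_barrel [(0.81, [226, 174, 278, 228]), (0.56, [2, 10, 14, 46]), (0.4, [0, 238, 66, 272])]
die_plunger [(0.69, [298, 207, 342, 272])]
atr_plate [(0.83, [202, 0, 243, 12])]
rack [(0.71, [0, 239, 67, 269])]
wash_tray [(0.9, [191, 151, 370, 247])]
atr_case []
vial_filed [(0.89, [2, 253, 46, 286]), (0.52, [201, 0, 246, 14]), (0.22, [1, 240, 68, 268])]
mortar []
```

View pics/n_ov.png

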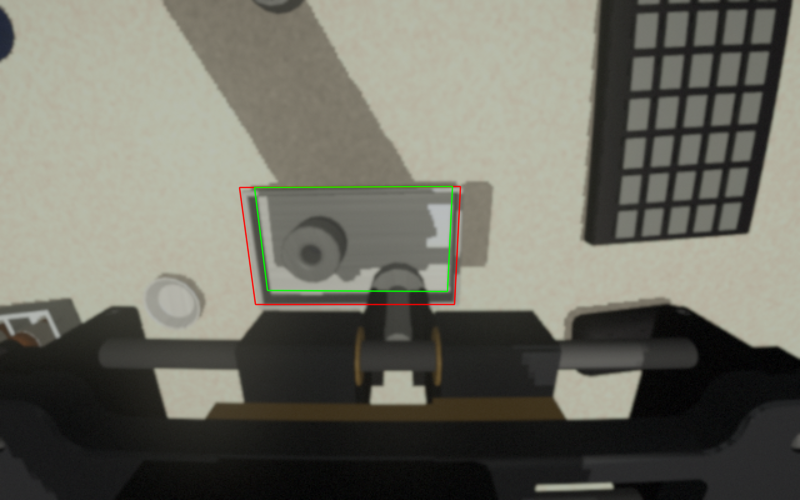

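The barrel stands in the tray at (315,250) and the plunger is held over the free part at (397,290). Lowering.

play_rows:
  steps:
    - {"offset": [0,0,-0.3],"twist": [0,0,0],"claw": -1}
    - {"offset": [0,0,-0.6],"twist": [0,0,0],"claw": -1}
    - {"offset": [0,0,-0.85],"twist": [0,0,0],"claw": -1}
    - {"offset": [0,0,-1],"twist": [0,0,0],"claw": -1}
    - {"offset": [0,0,-1],"twist": [0,0,0],"claw": -1}

```text
clock: 38.47
ee_pos: [0.5471, 0.404, 0.0452]
tcp_rot: [-0.002, 0.0, 1.0, -0.002]
contact_force: [-0.4, 0.4, -1.7]
opening: 0.0117
grip_force: 30.0
```

play_rows:
  steps:
    - {"offset": [0,0,-0.08],"twist": [0,0,0],"claw": -1}
    - {"offset": [0,0,-0.15],"twist": [0,0,0],"claw": -1}
    - {"offset": [0,0,-0.18],"twist": [0,0,0],"claw": -1}
    - {"offset": [0,0,-0.2],"twist": [0,0,0],"claw": -1}
    - {"offset": [0,0,-0.2],"twist": [0,0,0],"claw": -1}
    - {"offset": [0,0,-0.2],"twist": [0,0,0],"claw": -1}

```text
clock: 38.97
ee_pos: [0.5489, 0.4052, 0.0326]
tcp_rot: [0.0, 0.0, 1.0, 0.0]
contact_force: [0.3, 0.9, -1.7]
opening: 0.0113
grip_force: 30.0
```

play_rows:
  steps:
    - {"offset": [0,0,-0.01],"twist": [0,0,0],"claw": -1}
    - {"offset": [0,0,-0.02],"twist": [0,0,0],"claw": -1}
    - {"offset": [0,0,-0.03],"twist": [0,0,0],"claw": -1}
    - {"offset": [0,0,-0.035],"twist": [0,0,0],"claw": -1}
    - {"offset": [0,0,-0.035],"twist": [0,0,0],"claw": -1}

```text
clock: 39.38
ee_pos: [0.5486, 0.405, 0.0293]
tcp_rot: [-0.0, 0.0, 1.0, -0.0]
contact_force: [0.5, -0.1, -2.1]
opening: 0.0112
grip_force: 30.0
```

play_rows:
  steps:
    - {"offset": [0,0,-0.01],"twist": [0,0,0],"claw": -1}
    - {"offset": [0,0,-0.018],"twist": [0,0,0],"claw": -1}
    - {"offset": [0,0,-0.025],"twist": [0,0,0],"claw": -1}
    - {"offset": [0,0,-0.025],"twist": [0,0,0],"claw": -1}
    - {"offset": [0,0,-0.025],"twist": [0,0,0],"claw": -1}

```text
clock: 39.8
ee_pos: [0.5488, 0.405, 0.0276]
tcp_rot: [0.0, 0.0, 1.0, 0.0]
contact_force: [-2.3, -1.0, 3.0]
opening: 0.0113
grip_force: 30.1
```

play_rows:
  steps:
    - {"offset": [0,0,0],"twist": [0,0,0],"claw": -0.4}
    - {"offset": [0,0,0],"twist": [0,0,0],"claw": -0.4}
    - {"offset": [0,0,0],"twist": [0,0,0],"claw": -0.4}
    - {"offset": [0,0,0],"twist": [0,0,0],"claw": -0.4}
    - {"offset": [0,0,0],"twist": [0,0,0],"claw": -0.4}
    - {"offset": [0,0,0.2],"twist": [0,0,0],"claw": -0.4}
    - {"offset": [0,0,0.6],"twist": [0,0,0],"claw": -0.4}
    - {"offset": [0,0,1],"twist": [0,0,0],"claw": -0.4}
    - {"offset": [0,0,1],"twist": [0,0,0],"claw": -0.4}

```text
clock: 40.55
ee_pos: [0.5518, 0.4066, 0.1142]
tcp_rot: [0.003, 0.001, 1.0, 0.003]
contact_force: [0.1, -0.1, 1.5]
opening: 0.0263
grip_force: 0.0
```

play_rows:
  steps:
    - {"offset": [-0.3,-0.1,0.3],"twist": [0,0,0],"claw": 1}
    - {"offset": [-0.6,-0.25,0.5],"twist": [0,0,0],"claw": 1}
    - {"offset": [-0.83,-0.36,0.6],"twist": [0,0,0],"claw": 1}

```text
clock: 40.8
ee_pos: [0.4819, 0.376, 0.1569]
tcp_rot: [0.001, 0.001, 1.0, 0.001]
contact_force: [1.3, 0.2, 0.3]
opening: 0.0389
grip_force: 0.0
```

play_rows:
  steps:
    - {"offset": [-0.3,-0.1,0],"twist": [0,0,0],"claw": 1}
    - {"offset": [-0.6,-0.25,0],"twist": [0,0,0],"claw": 1}
    - {"offset": [-0.83,-0.36,0],"twist": [0,0,0],"claw": 1}

```text
clock: 41.05
ee_pos: [0.4143, 0.3468, 0.1553]
tcp_rot: [-0.0, 0.0, 1.0, 0.0]
contact_force: [-0.6, 0.4, -0.4]
opening: 0.0579
grip_force: 0.0
```

play_rows:
  steps:
    - {"offset": [-0.3,-0.1,0],"twist": [0,0,0],"claw": 1}
    - {"offset": [-0.6,-0.25,0],"twist": [0,0,0],"claw": 1}
    - {"offset": [-0.83,-0.35,0],"twist": [0,0,0],"claw": 1}
    - {"offset": [-0.83,-0.35,0],"twist": [0,0,0],"claw": 1}
    - {"offset": [-0.83,-0.35,0],"twist": [0,0,0],"claw": 1}

```text
clock: 41.47
ee_pos: [0.3489, 0.3196, 0.1557]
tcp_rot: [-0.0, -0.0, 1.0, 0.001]
contact_force: [0.2, 0.3, 0.2]
opening: 0.0856
grip_force: 0.0
```

```bash
python3 sv.py o; python3 ref.py atr_plate .3499 .3198 a b c d j m o; python3 -c "
from h import *
s=sensors.observe();print(np.round(s['joint_pos'],2))"
```

```text
41.4667 [0.3489 0.3196 0.1557] [-1.e-04 -1.e-04  1.e+00  8.e-04] [0.2 0.3 0.2]
vial_wide [(0.62, [290, 297, 416, 324])]
vial_slim []
die_barrel [(0.74, [88, 194, 148, 236]), (0.58, [318, 308, 348, 325])]
die_plunger [(0.6, [369, 314, 389, 322])]
atr_plate [(0.69, [298, 164, 340, 212])]
rack []
wash_tray [(0.74, [289, 297, 418, 332])]
atr_case []
vial_filed []
mortar []
atr_plate 7 [[0.3497, 0.3197, -0.0012, 0.0], [1.0, 0.9, 1.1, 0.4, 1.1, 0.7, 1.3]] last [0.3501 0.3208 0.     0.    ]
[-1.35  0.01  0.53  1.99 -0.    1.15  0.74]
```

View pics/wo.png

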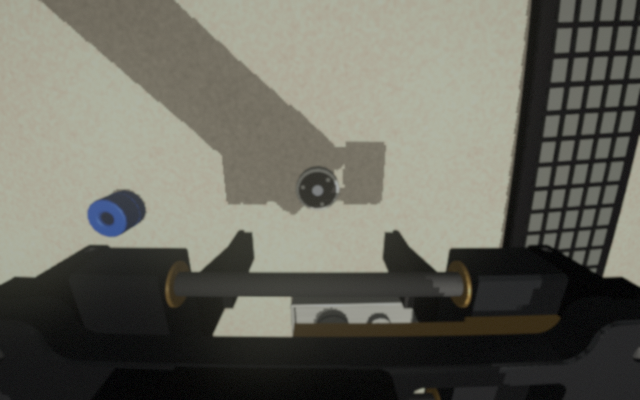

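The ATR plate is at (318,188), centred under the tool, crystal up. I'll grasp it by its upper part so the fingertips stay above the foam.

play_rows:
  steps:
    - {"offset": [0.01,0,-0.4],"twist": [0,0,0],"claw": 1}
    - {"offset": [0.01,0,-0.8],"twist": [0,0,0],"claw": 1}
    - {"offset": [0.01,0,-1],"twist": [0,0,0],"claw": 1}

```text
clock: 42.27
ee_pos: [0.3493, 0.3184, 0.0726]
tcp_rot: [-0.001, 0.0, 1.0, -0.001]
contact_force: [-0.7, -1.5, -0.4]
opening: 0.0874
grip_force: 0.0
```

play_rows:
  steps:
    - {"offset": [0,0,-0.3],"twist": [0,0,0],"claw": 1}
    - {"offset": [0,0,-0.6],"twist": [0,0,0],"claw": 1}
    - {"offset": [0,0,-0.8],"twist": [0,0,0],"claw": 1}
    - {"offset": [0,0,-0.82],"twist": [0,0,0],"claw": 1}
    - {"offset": [0,0,-0.82],"twist": [0,0,0],"claw": 1}
    - {"offset": [0,0,-0.82],"twist": [0,0,0],"claw": 1}
    - {"offset": [0,0,-0.82],"twist": [0,0,0],"claw": 1}

```text
clock: 42.85
ee_pos: [0.3509, 0.3202, 0.0109]
tcp_rot: [0.001, 0.0, 1.0, 0.001]
contact_force: [-0.2, 0.3, -0.7]
opening: 0.0872
grip_force: 0.0
```

play_rows:
  steps:
    - {"offset": [0,0,-0.025],"twist": [0,0,0],"claw": 0.5}
    - {"offset": [0,0,-0.025],"twist": [0,0,0],"claw": 0.3}
    - {"offset": [0,0,-0.025],"twist": [0,0,0],"claw": -1}
    - {"offset": [0,0,-0.025],"twist": [0,0,0],"claw": -1}
    - {"offset": [0,0,-0.025],"twist": [0,0,0],"claw": -1}
    - {"offset": [0,0,-0.025],"twist": [0,0,0],"claw": -1}
    - {"offset": [0,0,-0.025],"twist": [0,0,0],"claw": -1}
    - {"offset": [0,0,-0.025],"twist": [0,0,0],"claw": -1}
    - {"offset": [0,0,-0.025],"twist": [0,0,0],"claw": -1}
    - {"offset": [0,0,-0.025],"twist": [0,0,0],"claw": -1}
  grip_force: 35

```text
clock: 43.68
ee_pos: [0.3503, 0.3194, 0.0078]
tcp_rot: [-0.0, 0.0, 1.0, -0.0]
contact_force: [-0.8, -0.6, 1.8]
opening: 0.0488
grip_force: 35.0
```

play_rows:
  steps:
    - {"offset": [0,0,0.1],"twist": [0,0,0],"claw": -1}
    - {"offset": [0,0,0.35],"twist": [0,0,0],"claw": -1}
    - {"offset": [0,0,0.7],"twist": [0,0,0],"claw": -1}
    - {"offset": [0,0,1],"twist": [0,0,0],"claw": -1}
    - {"offset": [0,0,1],"twist": [0,0,0],"claw": -1}

```text
clock: 44.1
ee_pos: [0.3522, 0.3212, 0.0922]
tcp_rot: [0.002, 0.001, 1.0, 0.003]
contact_force: [0.6, 1.0, -2.2]
opening: 0.0487
grip_force: 35.0
```

play_rows:
  steps:
    - {"offset": [0.25,-0.2,0.1],"twist": [0,0,0],"claw": -1}
    - {"offset": [0.5,-0.5,0.3],"twist": [0,0,0],"claw": -1}
    - {"offset": [0.75,-0.75,0.5],"twist": [0,0,0],"claw": -1}
    - {"offset": [0.9,-0.93,0.5],"twist": [0,0,0],"claw": -1}

```text
clock: 44.43
ee_pos: [0.4251, 0.2435, 0.1303]
tcp_rot: [0.001, 0.001, 1.0, 0.001]
contact_force: [0.4, 0.3, -1.7]
opening: 0.0487
grip_force: 35.0
```

play_rows:
  steps:
    - {"offset": [0.3,-0.3,0],"twist": [0,0,0],"claw": -1}
    - {"offset": [0.6,-0.6,0],"twist": [0,0,0],"claw": -1}
    - {"offset": [0.9,-0.93,0],"twist": [0,0,0],"claw": -1}

```text
clock: 44.68
ee_pos: [0.4947, 0.1699, 0.1276]
tcp_rot: [-0.0, -0.0, 1.0, 0.0]
contact_force: [0.1, 0.9, -2.3]
opening: 0.0486
grip_force: 35.0
```

play_rows:
  steps:
    - {"offset": [0.3,-0.3,0],"twist": [0,0,0],"claw": -1}
    - {"offset": [0.6,-0.6,0],"twist": [0,0,0],"claw": -1}
    - {"offset": [0.9,-0.93,0],"twist": [0,0,0],"claw": -1}

```text
clock: 44.93
ee_pos: [0.5668, 0.0955, 0.1273]
tcp_rot: [-0.0, -0.0, 1.0, 0.0]
contact_force: [0.9, 0.7, -2.8]
opening: 0.0487
grip_force: 35.0
```

play_rows:
  steps:
    - {"offset": [0,-0.3,0],"twist": [0,0,0],"claw": -1}
    - {"offset": [0,-0.6,0],"twist": [0,0,0],"claw": -1}
    - {"offset": [0,-0.93,0],"twist": [0,0,0],"claw": -1}

```text
clock: 45.18
ee_pos: [0.5659, 0.0207, 0.127]
tcp_rot: [-0.001, 0.0, 1.0, -0.0]
contact_force: [0.6, -0.2, -3.1]
opening: 0.0485
grip_force: 35.0
```

play_rows:
  steps:
    - {"offset": [0,-0.3,0],"twist": [0,0,0],"claw": -1}
    - {"offset": [0,-0.6,0],"twist": [0,0,0],"claw": -1}
    - {"offset": [0,-0.93,0],"twist": [0,0,0],"claw": -1}

```text
clock: 45.43
ee_pos: [0.5657, -0.0532, 0.1272]
tcp_rot: [-0.0, 0.0, 1.0, 0.0]
contact_force: [0.1, 0.1, -1.8]
opening: 0.0487
grip_force: 35.0
```

play_rows:
  steps:
    - {"offset": [0,-0.3,0],"twist": [0,0,0],"claw": -1}
    - {"offset": [0,-0.6,0],"twist": [0,0,0],"claw": -1}
    - {"offset": [0,-0.93,0],"twist": [0,0,0],"claw": -1}

```text
clock: 45.68
ee_pos: [0.5657, -0.1275, 0.1272]
tcp_rot: [-0.0, 0.0, 1.0, 0.0]
contact_force: [0.0, 0.3, -3.0]
opening: 0.0489
grip_force: 35.0
```

play_rows:
  steps:
    - {"offset": [0,-0.3,0],"twist": [0,0,0],"claw": -1}
    - {"offset": [0,-0.6,0],"twist": [0,0,0],"claw": -1}
    - {"offset": [0,-0.93,0],"twist": [0,0,0],"claw": -1}

```text
clock: 45.93
ee_pos: [0.5659, -0.2018, 0.1272]
tcp_rot: [-0.0, 0.0, 1.0, 0.0]
contact_force: [-0.9, 0.4, -2.2]
opening: 0.0485
grip_force: 35.0
```

play_rows:
  steps:
    - {"offset": [0,-0.3,0],"twist": [0,0,0],"claw": -1}
    - {"offset": [0,-0.6,0],"twist": [0,0,0],"claw": -1}
    - {"offset": [0,-0.93,0],"twist": [0,0,0],"claw": -1}
    - {"offset": [0,-0.93,0],"twist": [0,0,0],"claw": -1}

```text
clock: 46.27
ee_pos: [0.5641, -0.2819, 0.1276]
tcp_rot: [-0.001, 0.003, 1.0, -0.002]
contact_force: [-1.2, -1.0, -1.8]
opening: 0.0483
grip_force: 35.0
```

```bash
python3 sv.py q|egrep "^[0-9]|case|plate"; python3 ref.py atr_case .5695 -.353 e q; python3 ov.py q atr_case .5695 -.353 .075
```

```text
46.2667 [ 0.5641 -0.2819  0.1276] [-5.0e-04  3.5e-03  1.0e+00 -1.8e-03] [-1.2 -1.  -1.8]
atr_plate [(0.8, [281, 203, 357, 273])]
atr_case [(0.75, [188, 143, 318, 325])]
atr_case 1 [[0.5697, -0.3517, 0.0, 0.0806], [1.4]] last [ 0.5697 -0.3517  0.      0.0806]
```

View pics/q_ov.png

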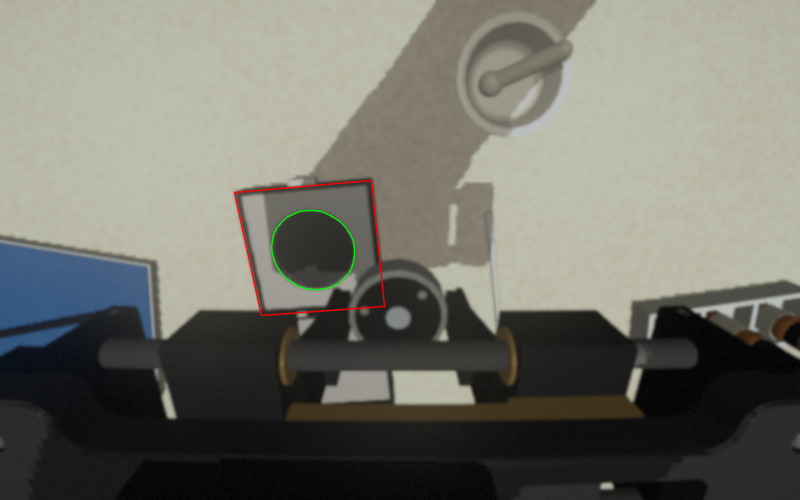

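The plate is held at (397,315), crystal up, and the pocket overlay at (313,250) matches. Moving over the pocket.

play_rows:
  steps:
    - {"offset": [0.04,-0.3,0],"twist": [0,0,0],"claw": -1}
    - {"offset": [0.04,-0.6,0],"twist": [0,0,0],"claw": -1}
    - {"offset": [0.04,-0.85,0],"twist": [0,0,0],"claw": -1}
    - {"offset": [0.04,-0.95,0],"twist": [0,0,0],"claw": -1}
    - {"offset": [0.04,-0.95,-0.3],"twist": [0,0,0],"claw": -1}
    - {"offset": [0.04,-0.95,-0.6],"twist": [0,0,0],"claw": -1}
    - {"offset": [0.04,-0.95,-0.8],"twist": [0,0,0],"claw": -1}
    - {"offset": [0.04,-0.95,-0.8],"twist": [0,0,0],"claw": -1}
    - {"offset": [0.04,-0.95,-0.8],"twist": [0,0,0],"claw": -1}
    - {"offset": [0.04,-0.95,-0.8],"twist": [0,0,0],"claw": -1}

```text
clock: 47.65
ee_pos: [0.5702, -0.3519, 0.065]
tcp_rot: [0.001, 0.0, 1.0, -0.0]
contact_force: [0.1, -0.4, -1.9]
opening: 0.0484
grip_force: 35.0
```

play_rows:
  steps:
    - {"offset": [0,-0.01,-0.15],"twist": [0,0,0],"claw": -1}
    - {"offset": [0,-0.01,-0.3],"twist": [0,0,0],"claw": -1}
    - {"offset": [0,-0.01,-0.42],"twist": [0,0,0],"claw": -1}
    - {"offset": [0,-0.01,-0.5],"twist": [0,0,0],"claw": -1}
    - {"offset": [0,-0.01,-0.5],"twist": [0,0,0],"claw": -1}
    - {"offset": [0,-0.01,-0.5],"twist": [0,0,0],"claw": -1}
    - {"offset": [0,-0.01,-0.5],"twist": [0,0,0],"claw": -1}

```text
clock: 48.23
ee_pos: [0.5696, -0.3528, 0.024]
tcp_rot: [0.0, 0.001, 1.0, -0.0]
contact_force: [0.8, -0.7, -1.8]
opening: 0.048
grip_force: 35.0
```

play_rows:
  steps:
    - {"offset": [0,0,-0.02],"twist": [0,0,0],"claw": -1}
    - {"offset": [0,0,-0.03],"twist": [0,0,0],"claw": -1}
    - {"offset": [0,0,-0.04],"twist": [0,0,0],"claw": -1}
    - {"offset": [0,0,-0.05],"twist": [0,0,0],"claw": -1}
    - {"offset": [0,0,-0.05],"twist": [0,0,0],"claw": -1}
    - {"offset": [0,0,-0.05],"twist": [0,0,0],"claw": -1}

```text
clock: 48.73
ee_pos: [0.5695, -0.3526, 0.0197]
tcp_rot: [0.0, 0.0, 1.0, -0.0]
contact_force: [-0.4, 0.1, -3.2]
opening: 0.0484
grip_force: 35.0
```

play_rows:
  steps:
    - {"offset": [0,0,-0.008],"twist": [0,0,0],"claw": -1}
    - {"offset": [0,0,-0.016],"twist": [0,0,0],"claw": -1}
    - {"offset": [0,0,-0.024],"twist": [0,0,0],"claw": -1}
    - {"offset": [0,0,-0.028],"twist": [0,0,0],"claw": -1}
    - {"offset": [0,0,-0.028],"twist": [0,0,0],"claw": -1}
    - {"offset": [0,0,-0.028],"twist": [0,0,0],"claw": -1}

```text
clock: 49.23
ee_pos: [0.5695, -0.3526, 0.0179]
tcp_rot: [0.0, 0.0, 1.0, 0.0]
contact_force: [-2.6, 2.1, 4.5]
opening: 0.0484
grip_force: 35.0
```

play_rows:
  steps:
    - {"offset": [0,0,0],"twist": [0,0,0],"claw": 0.3}
    - {"offset": [0,0,0],"twist": [0,0,0],"claw": 0.3}
    - {"offset": [0,0,0],"twist": [0,0,0],"claw": 0.3}
    - {"offset": [0,0,0],"twist": [0,0,0],"claw": 0.3}
    - {"offset": [0,0,0],"twist": [0,0,0],"claw": 0.3}
    - {"offset": [0,0,0.1],"twist": [0,0,0],"claw": 0.3}
    - {"offset": [0,0,0.4],"twist": [0,0,0],"claw": 0.3}
    - {"offset": [0,0,0.8],"twist": [0,0,0],"claw": 0.3}
    - {"offset": [0,0,1],"twist": [0,0,0],"claw": 0.3}

```text
clock: 49.98
ee_pos: [0.5701, -0.3537, 0.1012]
tcp_rot: [0.001, 0.001, 1.0, -0.001]
contact_force: [0.8, 0.2, 0.1]
opening: 0.0563
grip_force: 0.0
```

play_rows:
  steps:
    - {"offset": [0,0.3,0.4],"twist": [0,0,0],"claw": 0.3}
    - {"offset": [0,0.6,0.8],"twist": [0,0,0],"claw": 0.3}
    - {"offset": [0.1,0.9,1],"twist": [0,0,0],"claw": 0.3}
    - {"offset": [0.1,0.9,1],"twist": [0,0,0],"claw": 0.3}

```text
clock: 50.32
ee_pos: [0.5816, -0.2761, 0.1821]
tcp_rot: [0.003, -0.002, 1.0, 0.001]
contact_force: [0.9, 0.7, -1.0]
opening: 0.0566
grip_force: 0.0
```

play_rows:
  steps:
    - {"offset": [0.2,0.3,0.4],"twist": [0,0,0],"claw": 0.3}
    - {"offset": [0.5,0.6,0.8],"twist": [0,0,0],"claw": 0.3}
    - {"offset": [0.5,0.9,1],"twist": [0,0,0],"claw": 0.3}
    - {"offset": [0.5,1,1],"twist": [0,0,0],"claw": 0.3}
    - {"offset": [0.5,1,1],"twist": [0,0,0],"claw": 0.3}
    - {"offset": [0.5,1,1],"twist": [0,0,0],"claw": 0.3}

```text
clock: 50.82
ee_pos: [0.6169, -0.2009, 0.2569]
tcp_rot: [-0.0, 0.0, 1.0, -0.0]
contact_force: [-0.4, -0.8, 0.2]
opening: 0.0566
grip_force: 0.0
```

```bash
python3 sv.py r|egrep "^[0-9]|case|plate|rack|vial"; python3 - <<'E'
from fit import *
p,_=pickle.load(open("r.pkl","rb")); s=snap("scene")
im=np.vstack([cv2.resize(p["color"][:290],(640,290)),cv2.resize(s["color"][140:340,110:510],(620,310))[:, :].copy() if 0 else cv2.resize(s["color"][140:335,110:510],(640,310))])
cv2.imwrite("pics/fin.png",im)
E
```

```text
50.8167 [ 0.6169 -0.2009  0.2569] [-4.e-04  3.e-04  1.e+00 -0.e+00] [-0.4 -0.8  0.2]
vial_wide [(0.63, [418, 182, 452, 214])]
vial_slim [(0.85, [451, 182, 486, 205])]
atr_plate [(0.71, [196, 117, 235, 160])]
rack [(0.58, [407, 163, 519, 214]), (0.48, [620, 100, 637, 165])]
atr_case [(0.85, [167, 96, 269, 244])]
vial_filed [(0.76, [481, 173, 514, 198])]
```

View pics/fin.png

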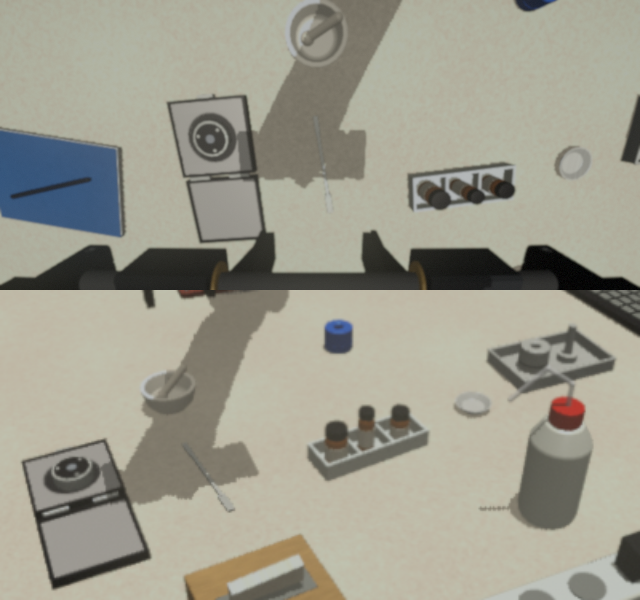

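The plate lies in the pocket, crystal up (212,138). All three vials stand in the rack (435–500,190). In the lower view the barrel and plunger stand in the tray (535,352 and 570,345), and the mortar and blue part are where they were. Handing in.

```bash
python3 -c "
from bench import workorder
print(workorder.finish_job())"
```

```text
the job is handed in; nothing more can be done
None
```

The job is handed in at about 51 s of the allowed 131 s: both vials stand in the rack, the barrel and plunger stand side by side in the wash tray, and the ATR plate lies crystal up in its case pocket, as the last pictures show, though the hand-in returned no verdict.

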